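Shake carrot chunks over a tray and slide it under the grill

ROBOT

A 6-joint arm with a two-finger parallel gripper is mounted at the origin on the work surface. World frame = base frame: x ahead of the robot, y to its left, z up, the work surface at z = 0. Lengths are in mm, angles in rad, forces in N, time in s.
With the tool pointing down it reaches from about 275 to 1000 mm from the base axis. Payload 8.4 kg.
Tool frame: the origin (TCP) lies at the centre of the arm's flange, where the gripper is bolted on; the fingertips stand 173 mm ahead of it and the grasp point (between the pads) lies 155 mm ahead of it; z points along the fingers, y is the direction in which the jaws open and shut (so a half turn about z gives the same grasp; the last joint's range is limited). The gripper opens to 85 mm and grips with 20 to 120 N. Pads are 22 mm wide; open, the fingers measure 114 mm over their backs; the gripper's body (76 mm by 85 mm) begins 54 mm behind the grasp point. The pads swing forward as they close: fully open they stand 13 mm farther back than shut.
Start: joints at [-1.229, 0.353, 1.633, -0, 1.155, -0.002], TCP at [210.666, -588.43, 404.681] pointing down, gripper open.
Joint ranges: [-2.63, 2.63], [-0.92, 2.1], [0.06, 2.66], [-1.3, 4.44], [0, 2.69], [-3.02, 3.02]. Speed limits (rad/s): [2.22, 2.22, 2.79, 3.14, 3.14, 3.14].

INTERFACE

Orientations are given as [roll, pitch, yaw] about the fixed x, y, z axes, in that order (R = Rz(yaw) Ry(pitch) Rx(roll)).
In Python, from rig import sense, grab_frame, camera_model, sign_off gives the robot as it stands. The module is installed in compiled form; this text tells all that it offers.
- The arm moves only by the tool step_arm, never from a script. Its argument "commands" is a list of rows, each a list of 3 entries, a list of its own where there are three numbers: the shift along the tool's x, y, z in mm, then the turn about the tool's z in rad, then the opening, from 0 (shut) to 1 (fully open). A call has 1 to 20 rows; each row shifts and turns the pose as measured when the row begins, along the tool's axes as they then stand; what a row does not reach is not made up. A row lasts 1/8 s, in which the tool goes at most 62.5 mm and 10.7 degrees, less where a joint would pass 70% of its speed; a pose out of reach is approached as far as the arm can. A call with a gripper value outside its range is refused whole. The fingers move at their own pace and stop on an object; "force" is the grip in N (left out, the last holds). Time passes only in rows, so rows that do not move let the fingers close. It gives the time, the measured TCP pose, the force and the opening at its end, in the units of the state.
- sense(): the state, without advancing time (a new reading comes with each control period).
- grab_frame(name): name is "scene" or "top" or "wrist"; returns the picture (384x512x3 uint8, blue, green, red); there is no depth.
- camera_model(name): a dict with "fx", "fy", "cx", "cy" (pixels), "R" (3x3) and "t" (3): a world point X has camera coordinates R X + t. Camera axes: x right, y down, z forward; pixel columns grow to the right and rows downward; lengths in mm; the calibration is good to about 2 mm. A picture is of the moment at which its call begins: read the wrist's pose just before it. camera_model takes no time and is no camera call; for the wrist camera it gives the pose at the moment of the call.
- sign_off(): hands the job in, once; it reports no verdict.
The state is a dict: "clock": time; "qpos": joint angles; "qvel": joint speeds; "joint_efforts": joint torques, N m; "eef_pos": TCP position; "tcp_rot": TCP orientation; "contact_force": force on the tool from outside, world axes, zero at the start; "wrist_torque": the same for the moment, N m; "opening": opening from 0.0 (shut) to 1.0 (fully open).
Only numpy, scipy, OpenCV 4.12 (cv2) and the standard library are available. Lean on these libraries where they do the work, as an engineer would, in place of code of your own. Each camera call takes 0.05 s, during which the arm holds its last target. There are 200 camera calls.

TASK

Put the carrot chunks from the cutting board into the trough shaker with those already there, then shake them all out evenly over the baking tray, so that they lie in a single layer with at least one in each quarter of the tray. Set the shaker back upright on its cork mat, and slide the tray by its handle under the grill until it is fully home against the back wall; leave the peeler, the whole carrot, the measuring cup, the spoons and the spice jar where they are.

Things in the scene. Friction and masses are not known exactly. Their poses are not given: they have to be found in the camera images.
- b0: square-cut orange carrot chunk, 28 x 16 x 16 mm, 10 g, edges rounded; origin at its centre, its x along the 28 mm; starts on the cutting board. Only three to five of b0..b4 are there in a run; None if absent
- b1: square-cut orange carrot chunk, 28 x 16 x 16 mm, 10 g, edges rounded; origin at its centre, its x along the 28 mm; starts on the cutting board. Only three to five of b0..b4 are there in a run; None if absent
- b2: square-cut orange carrot chunk, 28 x 16 x 16 mm, 10 g, edges rounded; origin at its centre, its x along the 28 mm; starts on the cutting board. Only three to five of b0..b4 are there in a run; None if absent
- b3: square-cut orange carrot chunk, 28 x 16 x 16 mm, 10 g, edges rounded; origin at its centre, its x along the 28 mm; starts on the cutting board. Only three to five of b0..b4 are there in a run; None if absent
- b4: square-cut orange carrot chunk, 28 x 16 x 16 mm, 10 g, edges rounded; origin at its centre, its x along the 28 mm; starts on the cutting board. Only three to five of b0..b4 are there in a run; None if absent
- c0: square-cut orange carrot chunk, 28 x 16 x 16 mm, 10 g, edges rounded; origin at its centre, its x along the 28 mm; starts in the shaker, lying crosswise
- c1: square-cut orange carrot chunk, 28 x 16 x 16 mm, 10 g, edges rounded; origin at its centre, its x along the 28 mm; starts in the shaker, lying crosswise
- c2: square-cut orange carrot chunk, 28 x 16 x 16 mm, 10 g, edges rounded; origin at its centre, its x along the 28 mm; starts in the shaker, lying crosswise
- shaker: bare-metal trough shaker 156 mm long (x), 32 mm tall, 0.13 to 0.21 kg: floor 4 mm thick, y = -22 to +34 mm; walls 3 mm at y = -21..-18 and +18..+21, end wall 4 mm at +x; top open; the -x end is open: the mouth. Inside 36 x 152 mm. An upright black handle blade stands outside the +y wall. Origin: underside, midway between the walls, z up
- shaker_grip (a point): grasp point in the shaker's handle blade, at (0, 27, 65) mm from the shaker's origin; the blade is 50 mm (shaker x) x 12 mm (y), y = 21 to 33, its top 85 mm above the underside; pinch it across the 12 mm (shaker y)
- shaker_lip (a point): middle of the floor's edge at the shaker's mouth, at (-78, 0, 4) mm from its origin; its axes are the shaker's. Chunks lie still in the level shaker and slide out over this edge at 25 to 36 degrees of tilt, or less when jolted
- mat: fixed cork mat, 220 x 100 x 6 mm, on which the shaker stands at the start; origin: centre of its underside, x along its length
- tray: loose dark steel baking tray, 160 mm (x) x 200 mm (y), 0.36 to 0.59 kg, floor 4 mm thick, rim 18 mm high, 4 mm thick; origin: centre of its underside. A stalk 22 mm wide leaves its -x side at 10 to 16 mm height, to the upright handle blade. It goes under the grill +x edge first. Its quarters are the four signs of its x and y
- tray_grip (a point): grasp point in the tray's black handle blade, at (-137, 0, 42) mm from the tray's origin; the blade is 36 mm (tray x) x 12 mm (y) and stands 16 to 62 mm above the counter; pinch it across the 12 mm (tray y)
- hood: fixed steel countertop grill, x = -80 to +120 mm, 262 mm wide (y), 120 mm tall: roof underside 60 mm up, side walls with inner faces at y = -107 and +107, back wall face at x = +84; open at -x. Origin on the counter: the tray's origin comes there when home, x axes alike; the tray's rim meets the back wall with its origin at x = +4 mm
- board: fixed cream cutting board, 310 (x) x 170 x 12 mm; origin: centre of its underside
- peeler: bystander: black and orange peeler, 140 mm long, 16 mm high, on the board; origin: underside near its middle
- carrot: bystander: whole carrot, 150 mm long, 29 mm thick, on the board; origin: underside near its middle
- cup: bystander: white measuring cup, 76 mm across, 50 mm high, handle 115 mm out to +x; origin: centre of its underside
- spoons: bystander: fan of steel measuring spoons, 135 mm long (x), 12 mm high; origin: where the stems meet
- spice: bystander: amber spice jar, 48 mm across, 95 mm high; origin: centre of its underside

How it is judged (in metres and radians):
On the way, in this order (a step that is already met when the one before it is completed fails the run):
1. every carrot chunk is in the shaker (x of c0 in the frame of shaker between -0.082 and 0.08 m and y of c0 in the frame of shaker between -0.022 and 0.022 m and z of c0 in the frame of shaker between 0 and 0.05 m and x of c1 in the frame of shaker between -0.082 and 0.08 m and y of c1 in the frame of shaker between -0.022 and 0.022 m and z of c1 in the frame of shaker between 0 and 0.05 m and x of c2 in the frame of shaker between -0.082 and 0.08 m and y of c2 in the frame of shaker between -0.022 and 0.022 m and z of c2 in the frame of shaker between 0 and 0.05 m and x of b0 in the frame of shaker between -0.082 and 0.08 m and y of b0 in the frame of shaker between -0.022 and 0.022 m and z of b0 in the frame of shaker between 0 and 0.05 m and x of b1 in the frame of shaker between -0.082 and 0.08 m and y of b1 in the frame of shaker between -0.022 and 0.022 m and z of b1 in the frame of shaker between 0 and 0.05 m and x of b2 in the frame of shaker between -0.082 and 0.08 m and y of b2 in the frame of shaker between -0.022 and 0.022 m and z of b2 in the frame of shaker between 0 and 0.05 m and x of b3 in the frame of shaker between -0.082 and 0.08 m and y of b3 in the frame of shaker between -0.022 and 0.022 m and z of b3 in the frame of shaker between 0 and 0.05 m and x of b4 in the frame of shaker between -0.082 and 0.08 m and y of b4 in the frame of shaker between -0.022 and 0.022 m and z of b4 in the frame of shaker between 0 and 0.05 m), for 0.2 s.
2. while the shaker is held up with its mouth over the tray, chunks lie in both halves of the tray along its x and in both along its y (height (world z) of shaker above 0.03 m and horizontal distance between shaker_lip and tray below 0.17 m and (((x of c0 in the frame of tray between -0.078 and 0.078 m and y of c0 in the frame of tray between -0.098 and 0.098 m and z of c0 in the frame of tray between 0.004 and 0.024 m) and x of c0 in the frame of tray above 0 m) or ((x of c1 in the frame of tray between -0.078 and 0.078 m and y of c1 in the frame of tray between -0.098 and 0.098 m and z of c1 in the frame of tray between 0.004 and 0.024 m) and x of c1 in the frame of tray above 0 m) or ((x of c2 in the frame of tray between -0.078 and 0.078 m and y of c2 in the frame of tray between -0.098 and 0.098 m and z of c2 in the frame of tray between 0.004 and 0.024 m) and x of c2 in the frame of tray above 0 m) or ((x of b0 in the frame of tray between -0.078 and 0.078 m and y of b0 in the frame of tray between -0.098 and 0.098 m and z of b0 in the frame of tray between 0.004 and 0.024 m) and x of b0 in the frame of tray above 0 m) or ((x of b1 in the frame of tray between -0.078 and 0.078 m and y of b1 in the frame of tray between -0.098 and 0.098 m and z of b1 in the frame of tray between 0.004 and 0.024 m) and x of b1 in the frame of tray above 0 m) or ((x of b2 in the frame of tray between -0.078 and 0.078 m and y of b2 in the frame of tray between -0.098 and 0.098 m and z of b2 in the frame of tray between 0.004 and 0.024 m) and x of b2 in the frame of tray above 0 m) or ((x of b3 in the frame of tray between -0.078 and 0.078 m and y of b3 in the frame of tray between -0.098 and 0.098 m and z of b3 in the frame of tray between 0.004 and 0.024 m) and x of b3 in the frame of tray above 0 m) or ((x of b4 in the frame of tray between -0.078 and 0.078 m and y of b4 in the frame of tray between -0.098 and 0.098 m and z of b4 in the frame of tray between 0.004 and 0.024 m) and x of b4 in the frame of tray above 0 m)) and (((x of c0 in the frame of tray between -0.078 and 0.078 m and y of c0 in the frame of tray between -0.098 and 0.098 m and z of c0 in the frame of tray between 0.004 and 0.024 m) and x of c0 in the frame of tray below 0 m) or ((x of c1 in the frame of tray between -0.078 and 0.078 m and y of c1 in the frame of tray between -0.098 and 0.098 m and z of c1 in the frame of tray between 0.004 and 0.024 m) and x of c1 in the frame of tray below 0 m) or ((x of c2 in the frame of tray between -0.078 and 0.078 m and y of c2 in the frame of tray between -0.098 and 0.098 m and z of c2 in the frame of tray between 0.004 and 0.024 m) and x of c2 in the frame of tray below 0 m) or ((x of b0 in the frame of tray between -0.078 and 0.078 m and y of b0 in the frame of tray between -0.098 and 0.098 m and z of b0 in the frame of tray between 0.004 and 0.024 m) and x of b0 in the frame of tray below 0 m) or ((x of b1 in the frame of tray between -0.078 and 0.078 m and y of b1 in the frame of tray between -0.098 and 0.098 m and z of b1 in the frame of tray between 0.004 and 0.024 m) and x of b1 in the frame of tray below 0 m) or ((x of b2 in the frame of tray between -0.078 and 0.078 m and y of b2 in the frame of tray between -0.098 and 0.098 m and z of b2 in the frame of tray between 0.004 and 0.024 m) and x of b2 in the frame of tray below 0 m) or ((x of b3 in the frame of tray between -0.078 and 0.078 m and y of b3 in the frame of tray between -0.098 and 0.098 m and z of b3 in the frame of tray between 0.004 and 0.024 m) and x of b3 in the frame of tray below 0 m) or ((x of b4 in the frame of tray between -0.078 and 0.078 m and y of b4 in the frame of tray between -0.098 and 0.098 m and z of b4 in the frame of tray between 0.004 and 0.024 m) and x of b4 in the frame of tray below 0 m)) and (((x of c0 in the frame of tray between -0.078 and 0.078 m and y of c0 in the frame of tray between -0.098 and 0.098 m and z of c0 in the frame of tray between 0.004 and 0.024 m) and y of c0 in the frame of tray above 0 m) or ((x of c1 in the frame of tray between -0.078 and 0.078 m and y of c1 in the frame of tray between -0.098 and 0.098 m and z of c1 in the frame of tray between 0.004 and 0.024 m) and y of c1 in the frame of tray above 0 m) or ((x of c2 in the frame of tray between -0.078 and 0.078 m and y of c2 in the frame of tray between -0.098 and 0.098 m and z of c2 in the frame of tray between 0.004 and 0.024 m) and y of c2 in the frame of tray above 0 m) or ((x of b0 in the frame of tray between -0.078 and 0.078 m and y of b0 in the frame of tray between -0.098 and 0.098 m and z of b0 in the frame of tray between 0.004 and 0.024 m) and y of b0 in the frame of tray above 0 m) or ((x of b1 in the frame of tray between -0.078 and 0.078 m and y of b1 in the frame of tray between -0.098 and 0.098 m and z of b1 in the frame of tray between 0.004 and 0.024 m) and y of b1 in the frame of tray above 0 m) or ((x of b2 in the frame of tray between -0.078 and 0.078 m and y of b2 in the frame of tray between -0.098 and 0.098 m and z of b2 in the frame of tray between 0.004 and 0.024 m) and y of b2 in the frame of tray above 0 m) or ((x of b3 in the frame of tray between -0.078 and 0.078 m and y of b3 in the frame of tray between -0.098 and 0.098 m and z of b3 in the frame of tray between 0.004 and 0.024 m) and y of b3 in the frame of tray above 0 m) or ((x of b4 in the frame of tray between -0.078 and 0.078 m and y of b4 in the frame of tray between -0.098 and 0.098 m and z of b4 in the frame of tray between 0.004 and 0.024 m) and y of b4 in the frame of tray above 0 m)) and (((x of c0 in the frame of tray between -0.078 and 0.078 m and y of c0 in the frame of tray between -0.098 and 0.098 m and z of c0 in the frame of tray between 0.004 and 0.024 m) and y of c0 in the frame of tray below 0 m) or ((x of c1 in the frame of tray between -0.078 and 0.078 m and y of c1 in the frame of tray between -0.098 and 0.098 m and z of c1 in the frame of tray between 0.004 and 0.024 m) and y of c1 in the frame of tray below 0 m) or ((x of c2 in the frame of tray between -0.078 and 0.078 m and y of c2 in the frame of tray between -0.098 and 0.098 m and z of c2 in the frame of tray between 0.004 and 0.024 m) and y of c2 in the frame of tray below 0 m) or ((x of b0 in the frame of tray between -0.078 and 0.078 m and y of b0 in the frame of tray between -0.098 and 0.098 m and z of b0 in the frame of tray between 0.004 and 0.024 m) and y of b0 in the frame of tray below 0 m) or ((x of b1 in the frame of tray between -0.078 and 0.078 m and y of b1 in the frame of tray between -0.098 and 0.098 m and z of b1 in the frame of tray between 0.004 and 0.024 m) and y of b1 in the frame of tray below 0 m) or ((x of b2 in the frame of tray between -0.078 and 0.078 m and y of b2 in the frame of tray between -0.098 and 0.098 m and z of b2 in the frame of tray between 0.004 and 0.024 m) and y of b2 in the frame of tray below 0 m) or ((x of b3 in the frame of tray between -0.078 and 0.078 m and y of b3 in the frame of tray between -0.098 and 0.098 m and z of b3 in the frame of tray between 0.004 and 0.024 m) and y of b3 in the frame of tray below 0 m) or ((x of b4 in the frame of tray between -0.078 and 0.078 m and y of b4 in the frame of tray between -0.098 and 0.098 m and z of b4 in the frame of tray between 0.004 and 0.024 m) and y of b4 in the frame of tray below 0 m))).
At the end, for the whole second after the job is handed in: All chunks in the tray in one layer (centres under 24 mm up), at least one centre in each quarter; shaker upright (6 deg), at rest, within 55 mm lengthwise and 40 mm sideways of the mat's centre; tray at rest under the grill, at most 10 mm short of its origin, within 15 mm sideways and 6 deg (x of c0 in the frame of tray between -0.078 and 0.078 m and y of c0 in the frame of tray between -0.098 and 0.098 m and z of c0 in the frame of tray between 0.004 and 0.024 m and x of c1 in the frame of tray between -0.078 and 0.078 m and y of c1 in the frame of tray between -0.098 and 0.098 m and z of c1 in the frame of tray between 0.004 and 0.024 m and x of c2 in the frame of tray between -0.078 and 0.078 m and y of c2 in the frame of tray between -0.098 and 0.098 m and z of c2 in the frame of tray between 0.004 and 0.024 m and x of b0 in the frame of tray between -0.078 and 0.078 m and y of b0 in the frame of tray between -0.098 and 0.098 m and z of b0 in the frame of tray between 0.004 and 0.024 m and x of b1 in the frame of tray between -0.078 and 0.078 m and y of b1 in the frame of tray between -0.098 and 0.098 m and z of b1 in the frame of tray between 0.004 and 0.024 m and x of b2 in the frame of tray between -0.078 and 0.078 m and y of b2 in the frame of tray between -0.098 and 0.098 m and z of b2 in the frame of tray between 0.004 and 0.024 m and x of b3 in the frame of tray between -0.078 and 0.078 m and y of b3 in the frame of tray between -0.098 and 0.098 m and z of b3 in the frame of tray between 0.004 and 0.024 m and x of b4 in the frame of tray between -0.078 and 0.078 m and y of b4 in the frame of tray between -0.098 and 0.098 m and z of b4 in the frame of tray between 0.004 and 0.024 m and ((x of c0 in the frame of tray below 0 m and y of c0 in the frame of tray below 0 m) or (x of c1 in the frame of tray below 0 m and y of c1 in the frame of tray below 0 m) or (x of c2 in the frame of tray below 0 m and y of c2 in the frame of tray below 0 m) or (x of b0 in the frame of tray below 0 m and y of b0 in the frame of tray below 0 m) or (x of b1 in the frame of tray below 0 m and y of b1 in the frame of tray below 0 m) or (x of b2 in the frame of tray below 0 m and y of b2 in the frame of tray below 0 m) or (x of b3 in the frame of tray below 0 m and y of b3 in the frame of tray below 0 m) or (x of b4 in the frame of tray below 0 m and y of b4 in the frame of tray below 0 m)) and ((x of c0 in the frame of tray below 0 m and y of c0 in the frame of tray above 0 m) or (x of c1 in the frame of tray below 0 m and y of c1 in the frame of tray above 0 m) or (x of c2 in the frame of tray below 0 m and y of c2 in the frame of tray above 0 m) or (x of b0 in the frame of tray below 0 m and y of b0 in the frame of tray above 0 m) or (x of b1 in the frame of tray below 0 m and y of b1 in the frame of tray above 0 m) or (x of b2 in the frame of tray below 0 m and y of b2 in the frame of tray above 0 m) or (x of b3 in the frame of tray below 0 m and y of b3 in the frame of tray above 0 m) or (x of b4 in the frame of tray below 0 m and y of b4 in the frame of tray above 0 m)) and ((x of c0 in the frame of tray above 0 m and y of c0 in the frame of tray below 0 m) or (x of c1 in the frame of tray above 0 m and y of c1 in the frame of tray below 0 m) or (x of c2 in the frame of tray above 0 m and y of c2 in the frame of tray below 0 m) or (x of b0 in the frame of tray above 0 m and y of b0 in the frame of tray below 0 m) or (x of b1 in the frame of tray above 0 m and y of b1 in the frame of tray below 0 m) or (x of b2 in the frame of tray above 0 m and y of b2 in the frame of tray below 0 m) or (x of b3 in the frame of tray above 0 m and y of b3 in the frame of tray below 0 m) or (x of b4 in the frame of tray above 0 m and y of b4 in the frame of tray below 0 m)) and ((x of c0 in the frame of tray above 0 m and y of c0 in the frame of tray above 0 m) or (x of c1 in the frame of tray above 0 m and y of c1 in the frame of tray above 0 m) or (x of c2 in the frame of tray above 0 m and y of c2 in the frame of tray above 0 m) or (x of b0 in the frame of tray above 0 m and y of b0 in the frame of tray above 0 m) or (x of b1 in the frame of tray above 0 m and y of b1 in the frame of tray above 0 m) or (x of b2 in the frame of tray above 0 m and y of b2 in the frame of tray above 0 m) or (x of b3 in the frame of tray above 0 m and y of b3 in the frame of tray above 0 m) or (x of b4 in the frame of tray above 0 m and y of b4 in the frame of tray above 0 m)) and x of shaker in the frame of mat between -0.055 and 0.055 m and y of shaker in the frame of mat between -0.04 and 0.04 m and z of shaker in the frame of mat between 0 and 0.012 m and angle between shaker's own z axis and vertical below 0.1 rad and linear speed of each of shaker, tray below 0.02 m/s and x of tray in the frame of hood between -0.01 and 0.012 m and y of tray in the frame of hood between -0.015 and 0.015 m and z of tray in the frame of hood between -0.005 and 0.01 m and angle between the x axis of tray and the x axis of hood, either way round below 0.1 rad); the robot touches nothing.
It fails at once if the peeler is moved by more than 40 mm (distance of peeler from where it was at the start of the episode above 0.04 m).
It fails at once if the whole carrot is moved by more than 40 mm (distance of carrot from where it was at the start of the episode above 0.04 m).
It fails at once if the measuring cup is moved by more than 40 mm (distance of cup from where it was at the start of the episode above 0.04 m).
It fails at once if the measuring spoons is moved by more than 40 mm (distance of spoons from where it was at the start of the episode above 0.04 m).
It fails at once if the spice jar is moved by more than 40 mm (distance of spice from where it was at the start of the episode above 0.04 m).
Of b0, b1, b2, b3, b4 only 3 to 5 are there at a start; the rules pass over those that are not, and their reading is None.
At some moment in a run one of b0, b1, b2, b3, b4, shaker may be knocked a few centimetres aside while the robot is not near it.
It also fails if it takes over 210 s, if anything falls off the work surface, if the arm or the gripper's body presses on something with over 40 N, if the wrist force passes 120 N, or if a joint passes its speed limit or range.

## Working session

There is one attempt and no reset: what is moved stays moved. The work goes in short steps, Python scripts to look and compute and a tool call to move; the robot and the scene stay as the last step left them, time stands still between calls to the robot, and variables do not carry over. Pictures are saved under pics/ and viewed, about 12 in all and at most 16, crops included, and the job is handed in when it is done.

Besides the shell and the picture viewer there is one more tool, called after "Request:" as name(argument=value, ...) on one line, values as JSON. step_arm: Moves the arm, as the interface text tells. Its arguments: {"type":"object","properties":{"commands":{"type":"array","items":{"type":"array"}},"force":{"type":"number"}},"required":["commands"]}

```bash
mkdir -p pics
cat > h.py <<'E'
import numpy as np, cv2
from rig import sense, grab_frame, camera_model, sign_off
def ray(m,uv):
    R=np.array(m["R"]);t=np.array(m["t"])
    d=R.T@np.array([(uv[0]-m["cx"])/m["fx"],(uv[1]-m["cy"])/m["fy"],1]); return -R.T@t,d
def onz(m,uv,z):
    o,d=ray(m,uv); return (o+d*(z-o[2])/d[2])
def proj(m,X):
    c=np.array(m["R"])@np.array(X,float)+np.array(m["t"]); return np.array([m["fx"]*c[0]/c[2]+m["cx"],m["fy"]*c[1]/c[2]+m["cy"]])
def tri(m1,p1,m2,p2):
    o1,d1=ray(m1,p1);o2,d2=ray(m2,p2);d1/=np.linalg.norm(d1);d2/=np.linalg.norm(d2)
    s=np.linalg.lstsq(np.c_[d1,-d2],o2-o1,rcond=None)[0]
    a=o1+s[0]*d1;b=o2+s[1]*d2; return (a+b)/2,np.linalg.norm(a-b)
E
python3 - <<'E'
from h import *
print(sense())
for n in("scene","top","wrist"):
    m=camera_model(n);f=grab_frame(n);cv2.imwrite(f"pics/{n}0.png",f);cv2.imwrite(f"pics/{n}0b.png",cv2.resize(f,None,fx=1.5625,fy=1.5625,interpolation=cv2.INTER_CUBIC))
    R=np.array(m["R"]);print(n,m["fx"],m["cx"],m["cy"],"pos",-R.T@np.array(m["t"]),"fwd",R[2],"right",R[0])
E
```

```text
{'clock': 0.0, 'qpos': array([-1.22939720e+00,  3.53653789e-01,  1.63415837e+00, -2.17571421e-05,
        1.15520377e+00, -2.38065857e-03]), 'qvel': array([-0.00051008,  0.00026634,  0.00040782, -0.00077764, -0.00216102,
        0.00042469]), 'joint_efforts': array([ 3.44934873e-03, -6.05248332e+01, -3.42062116e+01,  1.67422936e-04,
        9.54056246e-03,  5.47123375e-05]), 'eef_pos': array([ 210.58107941, -588.19536422,  403.9476179 ]), 'tcp_rot': array([-3.14016933e+00,  1.65041948e-05,  3.43788590e-01]), 'contact_force': array([-0.05761119,  0.47351004,  0.09209507]), 'wrist_torque': array([-0.03865579,  0.02353362, -0.04505472]), 'opening': 0.9987666516125764}
scene 436.7831550107765 260.74283216882213 191.42939714008065 pos [ 961.29809202 -549.2551533   981.9708395 ] fwd [-0.34875292  0.50039049 -0.79245237] right [0.81732303 0.576165   0.00411847]
top 412.6102584816924 256.34414882689276 187.97975099444818 pos [ 318.44603538  -13.94827784 1189.74417243] fwd [ 0.22231659  0.02231739 -0.97471907] right [ 0.07375296 -0.99725842 -0.00601168]
wrist 321.8193137534548 260.0701685250481 193.43285990081085 pos [ 277.30340981 -565.8678832   374.01458236] fwd [-0.25932247 -0.0918613  -0.96141217] right [ 0.33759676 -0.94129016 -0.00112157]
```

View pics/top0b.png

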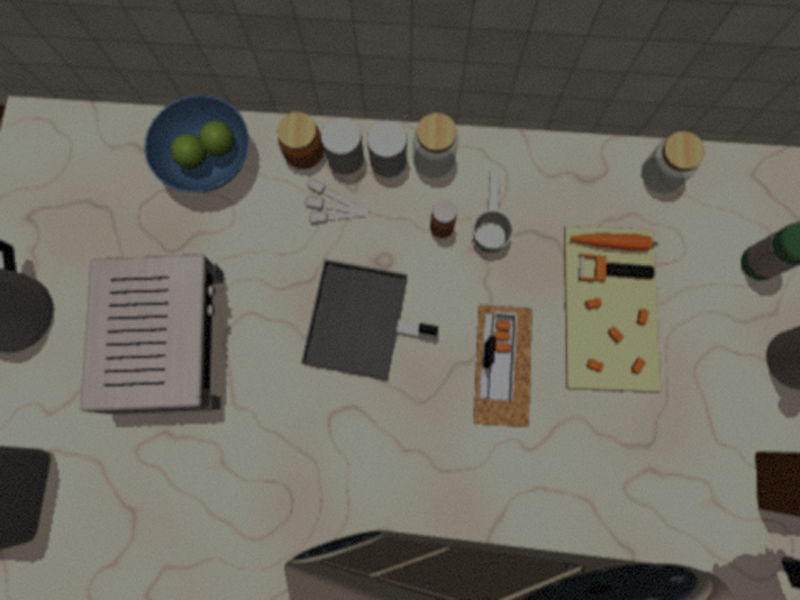

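View pics/scene0b.png

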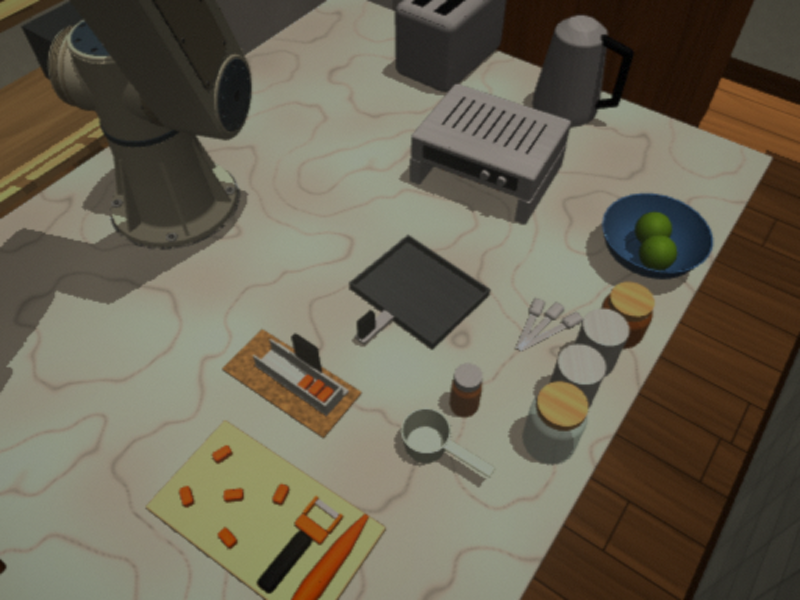

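The top view shows five chunks on the board, around (615,335) in the enlarged picture. Three chunks sit at the far end of the shaker, near (503,335), and its mouth faces the robot. The tray is at (355,320) with its handle pointing right, and the hood is at the left, open towards the tray. The scene view agrees.

```bash
cat >> h.py <<'E'
def chunks(f,amin=15,amax=4000):
    hsv=cv2.cvtColor(f,cv2.COLOR_BGR2HSV)
    m=((hsv[...,0]>=3)&(hsv[...,0]<=13)&(hsv[...,1]>165)&(hsv[...,2]>90)).astype(np.uint8)
    n,l,s,c=cv2.connectedComponentsWithStats(m)
    out=[]
    for i in range(1,n):
        if amin<=s[i,4]<=amax:
            cn=max(cv2.findContours((l==i).astype(np.uint8),0,1)[0],key=cv2.contourArea)
            out.append((c[i],s[i,4],cv2.minAreaRect(cn)))
    return out
E
python3 - <<'E'
from h import *
F={n:cv2.imread(f"pics/{n}0.png") for n in("top","scene","wrist")}
M={n:camera_model(n) for n in F}
for n in F:
    print(n)
    for c,a,r in chunks(F[n]): print(c.round(1),a,np.round(r[1],1),round(r[2]),onz(M[n],c,20).round())
m=M["top"];k=1/1.5625
for nm,p,z in[("trayA",(325,262),18),("B",(406,275),18),("C",(388,379),18),("D",(304,366),18),("thandle",(428,329),62),("mat",(475,305),6),("mat",(532,308),6),("mat",(528,426),6),("mat",(474,424),6),("shk",(484,314),32),("shk",(516,315),32),("shk",(514,401),32),("shk",(480,400),32),("blade",(490,350),85),("board",(566,228),12),("board",(660,390),12),("hoodBR",(201,410),120),("hoodTR",(205,255),120),("hoodTL",(92,258),120),("hoodBL",(82,408),120)]:
    print(nm,onz(m,(p[0]*k,p[1]*k),z).round())
E
```

```text
top
[394.1 153.7] 339 [ 8. 50.] 90 [ 719. -386.   20.]
[383.9 172. ] 76 [15.  7.] 90 [ 660. -356.   20.]
[379.5 194.1] 35 [4. 7.] 90 [ 593. -344.   20.]
[410.9 202.4] 37 [7. 4.] 90 [ 575. -434.   20.]
[321.6 208.1] 32 [4. 7.] 90 [ 540. -179.   20.]
[393.6 213.6] 39 [8.5 4.2] 45 [ 539. -384.   20.]
[321.  214.2] 30 [4. 7.] 90 [ 522. -178.   20.]
[321.3 222.1] 25 [8.2 3.6] 14 [ 499. -179.   20.]
[380.4 233.5] 38 [8.5 4.4] 18 [ 479. -347.   20.]
[408.1 233.5] 37 [4.4 8. ] 34 [ 485. -425.   20.]
scene
[195.5 243.9] 47 [4.9 8.5] 45 [ 500. -175.   20.]
[205.  249.5] 122 [12.8  9.8] 39 [ 530. -174.   20.]
[141.5 289.6] 68 [ 5.8 11.3] 59 [ 477. -345.   20.]
[118.8 316.8] 77 [10.9  7. ] 76 [ 482. -422.   20.]
[179.3 315.5] 74 [ 6.3 11.6] 27 [ 592. -341.   20.]
[149.1 316. ] 75 [ 6. 12.] 90 [ 537. -381.   20.]
[200.4 337.2] 120 [21.7 22. ] 38 [ 663. -351.   20.]
[210.9 359.8] 720 [13.7 71.4] 39 [ 713. -376.   20.]
[144.9 343.7] 82 [10.6  7.1] 45 [ 574. -432.   20.]
wrist
trayA [637. 160.  18.]
B [622.   5.  18.]
C [426.  24.  18.]
D [438. 178.  18.]
thandle [515. -41.  62.]
mat [ 577. -128.    6.]
mat [ 579. -234.    6.]
mat [ 362. -233.    6.]
mat [ 358. -136.    6.]
shk [ 556. -142.   32.]
shk [ 558. -201.   32.]
shk [ 402. -202.   32.]
shk [ 400. -142.   32.]
blade [ 482. -150.   85.]
board [ 739. -294.   12.]
board [ 443. -468.   12.]
hoodBR [344. 322. 120.]
hoodTR [606. 353. 120.]
hoodTL [587. 547. 120.]
hoodBL [333. 518. 120.]
```

View pics/wrist0b.png

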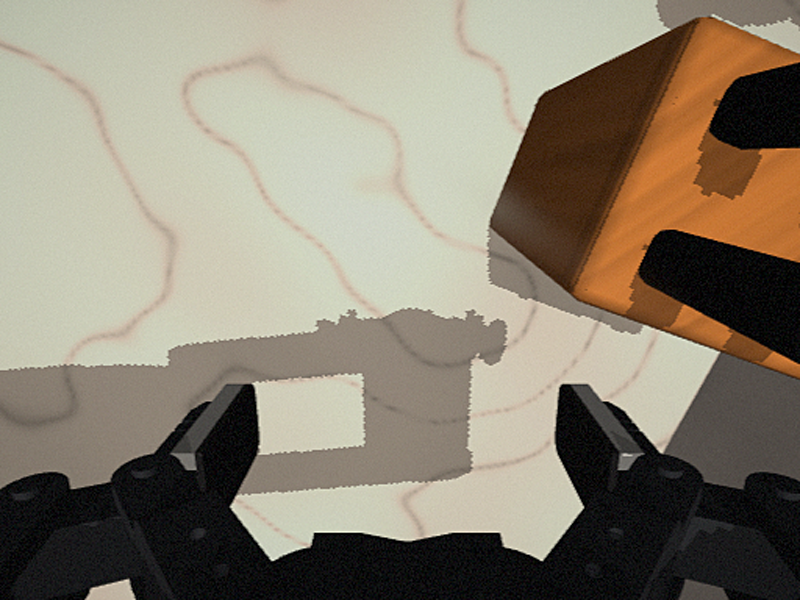

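The wrist camera is looking at bare counter next to a wooden knife block on the right, between (490,20) and (800,380). It looks back over the fingers. I'll move it over the board.

Request:
step_arm(commands=[[[0,0,0],0.172,1],[[0,0,0],0.172,1],[[40,-37,0],0,1],[[40,-37,0],0,1],[[40,-37,0],0,1],[[40,-37,0],0,1],[[40,-37,0],0,1],[[40,-37,0],0,1],[[40,-37,0],0,1],[[0,0,0],0,1]])

```text
clock: 1.4
eef_pos: [501.3, -325.1, 401.9]
tcp_rot: [-3.139, 0.002, -0.015]
contact_force: [-0.2, -1.3, 0.0]
opening: 1.0
```

```bash
cat >> h.py <<'E'
def pair(A,B,mA,mB,z=20,tol=14):
    for c,a,r in A:
        p=onz(mA,c,z)
        if not B: continue
        j=min(range(len(B)),key=lambda j:np.linalg.norm(onz(mB,B[j][0],z)-p))
        X,e=tri(mA,c,mB,B[j][0]); d=np.linalg.norm(onz(mB,B[j][0],z)-p)
        if d<tol: print(c.round(1),"a",a,np.round(r[1],1),round(r[2]),"onz",p.round(1)[:2],"tri",X.round(1),"err",round(e,1))
        else: print(c.round(1),"a",a,"unpaired",p.round(1)[:2])
def axis(m,r,z):  # world yaw of long side of a rect
    b=cv2.boxPoints(r); e=[np.linalg.norm(b[1]-b[0]),np.linalg.norm(b[2]-b[1])]
    P,Q=(b[0],b[1]) if e[0]>e[1] else (b[1],b[2])
    v=onz(m,Q,z)-onz(m,P,z); return np.arctan(v[1]/v[0]), sorted([np.linalg.norm(onz(m,b[i],z)-onz(m,b[i+1],z)).round(1) for i in(0,1)])
E
python3 - <<'E'
from h import *
s=sense();print(s["eef_pos"].round(1),s["tcp_rot"].round(3))
m=camera_model("wrist");f=grab_frame("wrist");cv2.imwrite("pics/w1.png",f);cv2.imwrite("pics/w1b.png",cv2.resize(f,None,fx=1.5625,fy=1.5625,interpolation=cv2.INTER_CUBIC))
np.savez("w1.npz",**m)
W=chunks(f,100,1e5)
for c,a,r in W: print(c.round(),a,onz(m,c,20).round(),axis(m,r,28))
pair(W,chunks(cv2.imread("pics/top0.png")),m,camera_model("top"))
E
```

```text
[ 501.3 -325.1  401.9] [-3.139e+00  2.000e-03 -1.500e-02]
[290.  18.] 121 [ 650. -357.   20.] (np.float64(0.020114832933340404), [np.float64(18.0), np.float64(24.9)])
[277.  77.] 150 [ 595. -344.   20.] (np.float64(-1.3229014021073495), [np.float64(15.3), np.float64(27.1)])
[364.  95.] 173 [ 576. -435.   20.] (np.float64(-0.13923779662986988), [np.float64(15.4), np.float64(27.3)])
[315. 132.] 160 [ 539. -385.   20.] (np.float64(0.7323179054405035), [np.float64(15.0), np.float64(27.0)])
[122. 132.] 157 [ 542. -176.   20.] (np.float64(1.5568274853393524), [np.float64(15.7), np.float64(25.2)])
[123. 149.] 198 [ 523. -175.   20.] (np.float64(-1.5143214858976122), [np.float64(15.5), np.float64(26.7)])
[126. 168.] 166 [ 502. -175.   20.] (np.float64(1.55716395535517), [np.float64(15.6), np.float64(23.8)])
[349. 180.] 146 [ 486. -425.   20.] (np.float64(-0.48848891186108734), [np.float64(17.3), np.float64(27.2)])
[281. 185.] 143 [ 481. -348.   20.] (np.float64(1.2733424305035732), [np.float64(16.0), np.float64(27.0)])
[290.3  17.9] a 121 [29. 19.] 90 onz [ 650.  -357.1] tri [ 652.7 -354.8   29.3] err 9.7
[277.4  77.2] a 150 [16.1 27.3] 74 onz [ 595.2 -344.4] tri [ 594.9 -345.1   14.7] err 1.6
[364.  95.] a 173 [15.1 28.4] 11 onz [ 576.4 -434.9] tri [ 576.5 -437.    12.5] err 0.2
[315.4 131.6] a 160 [25.4 14.8] 49 onz [ 539.5 -385.4] tri [ 539.2 -385.7   16.5] err 0.5
[121.8 131.8] a 157 [15. 24.] 90 onz [ 542.1 -176.5] tri [ 540.8 -177.7   21.2] err 3.1
[123.1 149.3] a 198 [14.5 24.9] 86 onz [ 523.2 -175.4] tri [ 522.5 -176.8   22. ] err 2.2
[125.6 168.5] a 166 [14. 22.] 90 onz [ 501.8 -175.3] tri [ 500.5 -177.8   22.9] err 4.4
[349.3 179.7] a 146 [15.3 25.2] 31 onz [ 485.6 -425.2] tri [ 484.9 -426.1   17.3] err 0.3
[280.6 185. ] a 143 [24.5 14.1] 16 onz [ 480.5 -348.1] tri [ 479.4 -348.4   16. ] err 0.2
```

View pics/w1b.png

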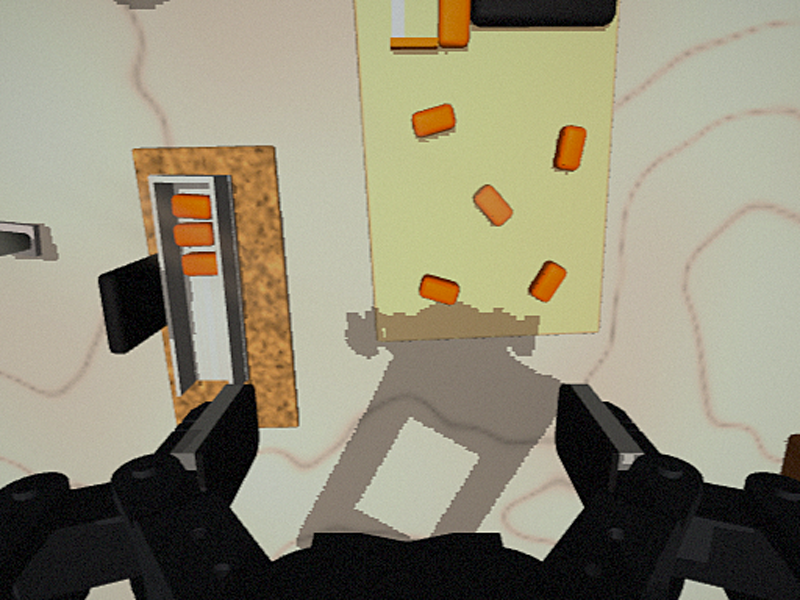

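The picture shows the shaker with three crosswise chunks at (192,207), (194,235) and (199,264). Five chunks are on the board, with the peeler at the top, and triangulation agrees with their heights. I'll start with the near-left chunk, at about (480,-348).

Request:
step_arm(commands=[[[-21,23,0],-0.16,0.5],[[0,0,20],-0.16,0.5],[[0,0,20],-0.16,0.5],[[0,0,20],-0.16,0.5],[[0,0,25],-0.16,0.5],[[0,0,25],-0.16,0.5],[[0,0,25],-0.16,0.5],[[0,0,25],-0.16,0.5],[[0,0,0],0,0.5]])

```text
clock: 2.58
eef_pos: [467.6, -358.0, 236.9]
tcp_rot: [-3.135, 0.0, 1.294]
contact_force: [-0.6, 0.0, -0.1]
opening: 0.5
```

```bash
cat >> h.py <<'E'
def delta(x,y,z,yaw):
    s=sense();p=s["eef_pos"];a=s["tcp_rot"][2]
    d=np.array([x,y,z])-p; turn=-((yaw-a+np.pi)%(2*np.pi)-np.pi)
    print("from",p.round(1),round(a,3),"tool dx %.1f dy %.1f dz %.1f turn %.3f"%(np.cos(a)*d[0]+np.sin(a)*d[1],np.sin(a)*d[0]-np.cos(a)*d[1],-d[2],turn))
E
python3 - <<'E'
from h import *
m=camera_model("wrist");f=grab_frame("wrist")
for c,a,r in chunks(f,100,1e5): print(c.round(),a,onz(m,c,20).round(1),axis(m,r,28))
delta(480.5,-348,192,1.27)
w=dict(np.load("w1.npz"));k=1/1.5625
for p,z in[((148,177),38),((232,177),38),((248,380),38),((180,395),38),((157,256),91),((165,330),91),((122,353),91),((100,275),91),((133,150),6),((275,146),6),((299,427),6)]: print(p,z,onz(w,(p[0]*k,p[1]*k),z).round(1))
E
```

```text
[470. 137.] 665 [ 596.6 -343.6   20. ] (np.float64(-1.2710381212736204), [np.float64(15.9), np.float64(28.7)])
[277. 196.] 518 [ 480.9 -347.8   20. ] (np.float64(1.2599381554201523), [np.float64(15.1), np.float64(28.4)])
[385. 226.] 526 [ 540.8 -384.7   20. ] (np.float64(0.7189005075374627), [np.float64(17.6), np.float64(27.5)])
[456. 282.] 627 [ 578.6 -435.5   20. ] (np.float64(-0.15857886791202738), [np.float64(19.5), np.float64(27.9)])
[302. 302.] 218 [ 478.  -423.5   20. ] (np.float64(1.5587603007921125), [np.float64(11.6), np.float64(21.9)])
from [ 468.1 -358.3  238.1] 1.292 tool dx 13.3 dy 9.1 dz 46.1 turn 0.022
(148, 177) 38 [ 562.4 -159.3   38. ]
(232, 177) 38 [ 561.6 -213.6   38. ]
(248, 380) 38 [ 419.  -209.5   38. ]
(180, 395) 38 [ 407.8 -158.5   38. ]
(157, 256) 91 [ 520.5 -184.3   91. ]
(165, 330) 91 [ 476.1 -182.3   91. ]
(122, 353) 91 [ 461.9 -154.3   91. ]
(100, 275) 91 [ 509.9 -149.9   91. ]
(133, 150) 6 [ 579.9 -135.6    6. ]
(275, 146) 6 [ 581.1 -234.9    6. ]
(299, 427) 6 [ 362.1 -235.6    6. ]
```

Request:
step_arm(commands=[[[13,9,0],0.02,0.5],[[0,0,24],0,0.5],[[0,0,21],0,0.5],[[0,0,0],0,0.5]], force=30)

```text
clock: 3.12
eef_pos: [480.9, -351.6, 198.1]
tcp_rot: [3.139, 0.004, 1.254]
contact_force: [0.1, 0.5, 0.2]
opening: 0.5
```

Run:
```python
from h import *
delta(480.8,-347.9,192,1.27)
f=grab_frame("wrist");cv2.imwrite("pics/w2b.png",cv2.resize(f,None,fx=1.5625,fy=1.5625,interpolation=cv2.INTER_CUBIC))
```

```text
from [ 480.9 -351.6  198.1] 1.254 tool dx 3.5 dy -1.2 dz 6.1 turn -0.016
```

View pics/w2b.png

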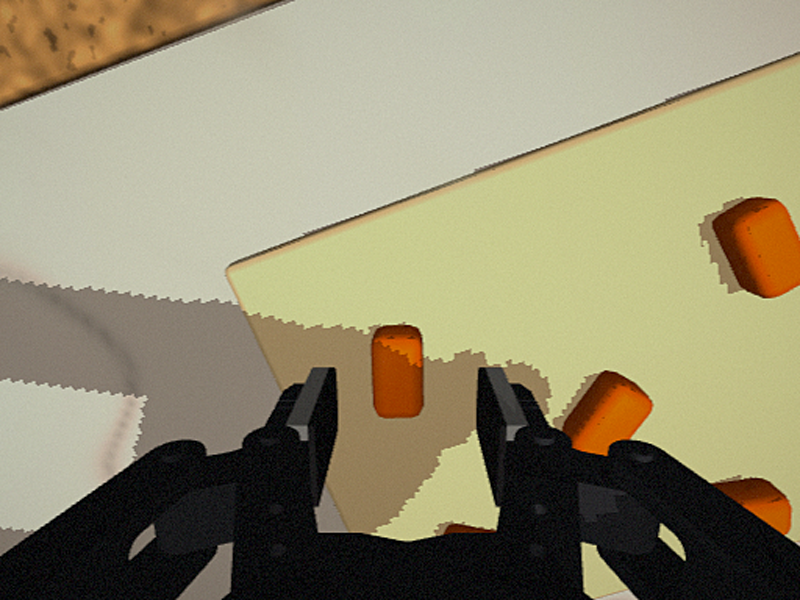

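The wrist picture shows the chunk lying straight between the pads, at (398,370).

Request:
step_arm(commands=[[[3.5,-1,6],-0.016,0.5],[[0,0,0],0,0.0],[[0,0,0],0,0.0],[[0,0,0],0,0.0],[[0,0,0],0,0.0],[[0,0,-40],0,0.0],[[0,0,-40],0,0.0],[[0,0,-40],-0.15,0.0],[[0,0,-30],-0.15,0.0],[[35,0,0],0,0.0],[[35,0,0],0,0.0],[[0,0,0],0,0.0]])

```text
clock: 4.68
eef_pos: [480.6, -276.3, 350.3]
tcp_rot: [3.136, 0.008, 1.578]
contact_force: [-0.2, -0.5, 0.5]
opening: 0.177
```

Run:
```python
from h import *
s=sense();print(s["eef_pos"],s["tcp_rot"],s["opening"])
m=camera_model("wrist");f=grab_frame("wrist");cv2.imwrite("pics/w3.png",f);np.savez("w3.npz",**m)
cv2.imwrite("pics/w3b.png",cv2.resize(f,None,fx=1.5625,fy=1.5625,interpolation=cv2.INTER_CUBIC))
for c,a,r in chunks(f,100,1e5): print(c.round(),a,onz(m,c,22).round(1),axis(m,r,26))
```

```text
[ 480.56849073 -276.3116381   350.32358029] [3.13561076 0.0081062  1.57766765] 0.1773694634704347
[305.  63.] 217 [ 521.5 -178.2   22. ] (np.float64(1.5678350556279617), [np.float64(15.4), np.float64(26.4)])
[327.  64.] 232 [ 541.  -179.2   22. ] (np.float64(1.5589364158047736), [np.float64(16.1), np.float64(27.2)])
[281.  65.] 201 [ 501.3 -180.4   22. ] (np.float64(1.548788335103401), [np.float64(14.7), np.float64(26.5)])
[485. 277.] 2263 [ 719.9 -385.6   22. ] (np.float64(1.5430911959992708), [np.float64(33.7), np.float64(156.6)])
[260. 246.] 1737 [ 484.  -350.9   22. ] (np.float64(-1.5493360620575294), [np.float64(31.1), np.float64(63.5)])
[370. 238.] 217 [ 594.4 -342.2   22. ] (np.float64(-1.2975482265309004), [np.float64(16.9), np.float64(30.7)])
[432. 247.] 191 [ 659.  -352.1   22. ] (np.float64(-0.0353917326483618), [np.float64(21.2), np.float64(49.4)])
[261. 307.] 230 [ 485.9 -423.3   22. ] (np.float64(-0.5191795244943642), [np.float64(19.8), np.float64(29.4)])
```

View pics/w3b.png

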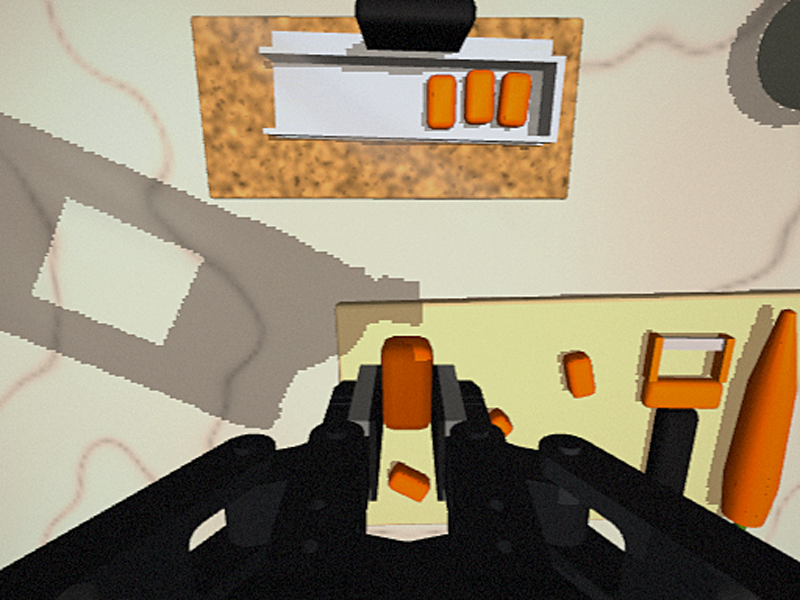

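The held chunk is straight, at (407,380). The shaker lies along the mat: its end wall runs from (565,57) to (557,143), its mouth is at (272,90), and its chunks are at (441,102), (480,97) and (515,100).

Run:
```python
from h import *
w=dict(np.load("w3.npz"));k=1/1.5625
for n,p,z in[("end+y",(565,57),38),("end-y",(557,143),38),("mouth -y wall",(265,130),38),("mouth +y wall",(262,50),38),("lip",(274,128),10),("lip+y",(275,68),10),("floor+y",(272,31),10),("floor+yR",(552,40),10),("blade",(357,8),91),("blade",(475,8),91),("bladebot",(370,48),38),("bladebot",(464,50),38)]: print(n,onz(w,(p[0]*k,p[1]*k),z).round(1))
```

```text
end+y [ 563.8 -159.8   38. ]
end-y [ 563.5 -201.8   38. ]
mouth -y wall [ 408.  -196.4   38. ]
mouth +y wall [ 409.2 -157.9   38. ]
lip [ 406.  -194.1   10. ]
lip+y [ 408.7 -162.1   10. ]
floor+y [ 408.3 -143.3   10. ]
floor+yR [ 563.9 -146.5   10. ]
blade [ 462.3 -151.6   91. ]
blade [ 510.  -151.1   91. ]
bladebot [ 464.1 -156.5   38. ]
bladebot [ 511.9 -157.    38. ]
```

Request:
step_arm(commands=[[[50,2,0],0.03,0.0],[[47,0,0],0,0.0],[[0,0,50],0,0.0],[[0,0,45],0,0.0],[[0,0,20],0,0.0],[[0,0,0],0,0.0]])

```text
clock: 5.48
eef_pos: [487.3, -183.8, 232.3]
tcp_rot: [3.13, 0.012, 1.544]
contact_force: [-0.8, -0.5, 1.1]
opening: 0.172
```

Run:
```python
from h import *
delta(483,-179,203,1.545)
```

```text
from [ 487.3 -183.8  232.3] 1.544 tool dx 4.7 dy -4.4 dz 29.3 turn -0.001
```

Request:
step_arm(commands=[[[4.5,-4.5,10],0,0.0],[[0,0,19],0,0.0],[[0,0,0],0,0.0],[[0,0,0],0,0.32],[[0,0,0],0,0.32],[[0,0,-15],0,0.32],[[0,0,-40],0,0.32],[[-50,0,-50],0,0.5],[[-45,0,0],0,0.5],[[0,0,0],0,0.5]])

```text
clock: 6.72
eef_pos: [480.1, -270.6, 314.7]
tcp_rot: [3.121, 0.017, 1.544]
contact_force: [-0.5, 0.1, -0.6]
opening: 0.497
```

Run:
```python
from h import *
s=sense();print(s["eef_pos"].round(1),s["tcp_rot"].round(3),s["contact_force"].round(1))
m=camera_model("wrist");f=grab_frame("wrist");cv2.imwrite("pics/w4.png",f);np.savez("w4.npz",**m)
cv2.imwrite("pics/w4b.png",cv2.resize(f,None,fx=1.5625,fy=1.5625,interpolation=cv2.INTER_CUBIC))
for c,a,r in chunks(f,100,1e5): print(c.round(),a,onz(m,c,22).round(1),axis(m,r,26))
delta(486,-152.5,250,0)
```

```text
[ 480.1 -270.6  314.7] [3.121 0.017 1.544] [-0.5  0.1 -0.6]
[303.  60.] 297 [ 521.8 -177.9   22. ] (np.float64(-1.5474868503182957), [np.float64(14.7), np.float64(26.9)])
[328.  61.] 300 [ 541.1 -179.    22. ] (np.float64(1.531395722043208), [np.float64(15.7), np.float64(27.0)])
[279.  65.] 280 [ 503.7 -180.8   22. ] (np.float64(-1.522796991380147), [np.float64(15.0), np.float64(26.7)])
[250.  69.] 274 [ 481.8 -183.4   22. ] (np.float64(1.545084131190222), [np.float64(14.0), np.float64(25.8)])
[380. 253.] 281 [ 594.6 -341.9   22. ] (np.float64(-1.2859583159288435), [np.float64(15.7), np.float64(31.4)])
[502. 304.] 1397 [ 718.1 -401.5   22. ] (np.float64(-1.3696697271610143), [np.float64(21.8), np.float64(113.4)])
[449. 260.] 263 [ 659.1 -352.    22. ] (np.float64(0.004465300802011595), [np.float64(21.3), np.float64(50.3)])
[263. 331.] 285 [ 486.  -423.3   22. ] (np.float64(-0.5338517954936491), [np.float64(21.0), np.float64(28.7)])
from [ 480.2 -269.4  314.6] 1.545 tool dx 117.0 dy 2.7 dz 64.6 turn 1.545
```

View pics/w4b.png

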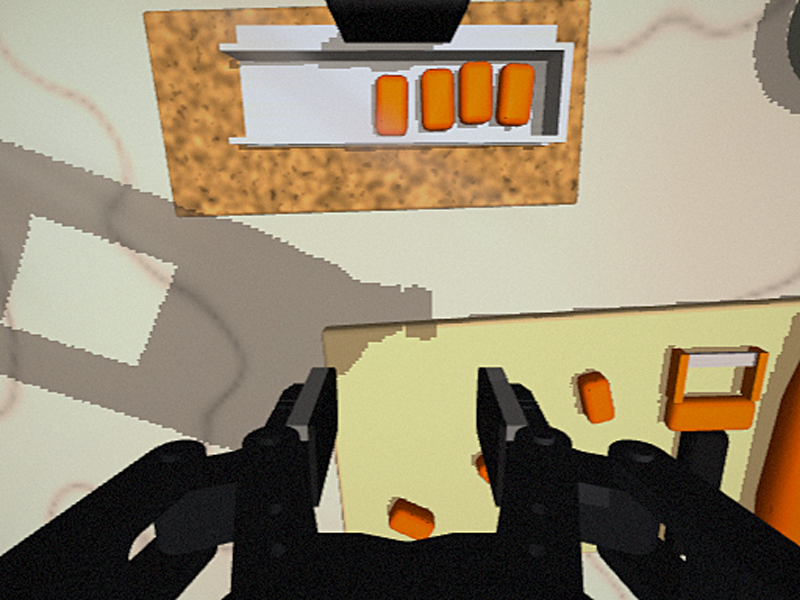

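The fourth chunk landed crosswise at (391,105), with room left toward the mouth. I'll grip the shaker by its blade with the camera on the mouth side, then jolt the chunks back against the closed end. That frees space and also tests how far a jolt slides them.

Request:
step_arm(commands=[[[0,0,0],-0.175,0.5],[[0,0,0],-0.175,0.5],[[0,0,0],-0.175,0.5],[[0,0,0],-0.175,0.5],[[0,0,0],-0.175,0.5],[[0,0,0],-0.175,0.5],[[0,0,0],-0.175,0.5],[[0,0,0],-0.175,0.5],[[0,0,0],-0.17,0.5],[[0,55,0],0,0.5],[[0,55,0],0,0.5],[[0,0,0],0,0.5]])

```text
clock: 8.28
eef_pos: [473.9, -142.7, 313.9]
tcp_rot: [-3.133, 0.011, -3.108]
contact_force: [-0.5, -0.1, 0.8]
opening: 0.499
```

Run:
```python
from h import *
print(sense()["tcp_rot"].round(3))
delta(486.5,-152.5,226,3.115)
```

```text
[-3.133  0.011 -3.108]
from [ 473.9 -142.7  313.9] -3.108 tool dx -12.2 dy -10.2 dz 87.9 turn 0.060
```

Request:
step_arm(commands=[[[-12,-10,0],0.06,0.5],[[0,0,40],0,0.5],[[0,0,30],0,0.5],[[0,0,18],0,0.5],[[0,0,0],0,0.5]], force=80)

```text
clock: 8.9
eef_pos: [487.7, -150.9, 225.2]
tcp_rot: [-3.133, 0.013, 3.117]
contact_force: [0.6, -0.6, 0.2]
opening: 0.5
```

Run:
```python
from h import *
s=sense();print(s["tcp_rot"].round(3),s["contact_force"].round(1))
delta(486.5,-152.5,226,3.115)
```

```text
[-3.133  0.013  3.117] [ 0.6 -0.6  0.2]
from [ 487.7 -150.9  225.2] 3.117 tool dx 1.1 dy -1.6 dz -0.8 turn 0.002
```

Request:
step_arm(commands=[[[0,0,0],0,0.0],[[0,0,0],0,0.0],[[0,0,0],0,0.0],[[0,0,0],0,0.0],[[0,0,-10],0,0.0],[[0,0,-20],0,0.0],[[10,0,0],0,0.0],[[20,0,0],0,0.0],[[30,0,0],0,0.0],[[30,0,0],0,0.0],[[20,0,0],0,0.0],[[10,0,0],0,0.0],[[0,0,0],0,0.0]])

```text
clock: 10.52
eef_pos: [360.1, -146.7, 256.0]
tcp_rot: [-3.133, 0.014, 3.118]
contact_force: [0.5, 0.6, -2.1]
opening: 0.132
```

```bash
cat > seen.py <<'E'
from h import *
import sys
s=sense();p=s["eef_pos"];a=s["tcp_rot"][2];print(p.round(1),s["tcp_rot"].round(3),s["contact_force"].round(1),"op",round(s["opening"],3))
zf=p[2]-155-65+4+10
m=camera_model("wrist");f=grab_frame("wrist");cv2.imwrite(f"pics/{sys.argv[1]}.png",f);np.savez(f"pics/{sys.argv[1]}.npz",**m)
cv2.imwrite(f"pics/{sys.argv[1]}b.png",cv2.resize(f,None,fx=1.5625,fy=1.5625,interpolation=cv2.INTER_CUBIC))
for c,A,r in chunks(f,40,1e5):
    X=onz(m,c,zf)-p
    # shaker frame: tool x = -shaker x, tool y = +shaker y ; grip at (0,27)
    tx=np.cos(a)*X[0]+np.sin(a)*X[1]; ty=np.sin(a)*X[0]-np.cos(a)*X[1]
    print(c.round(),A,"shaker local x %.1f y %.1f"%(-tx,27+ty),"ground",onz(m,c,14).round(0)[:2])
E
python3 seen.py j0
```

```text
[ 360.1 -146.7  256. ] [-3.133  0.014  3.118] [ 0.5  0.6 -2.1] op 0.132
[207. 210.] 1389 shaker local x -5.7 y -6.8 ground [ 366. -187.]
[207. 247.] 735 shaker local x 17.9 y -7.5 ground [ 395. -189.]
```

View pics/j0b.png

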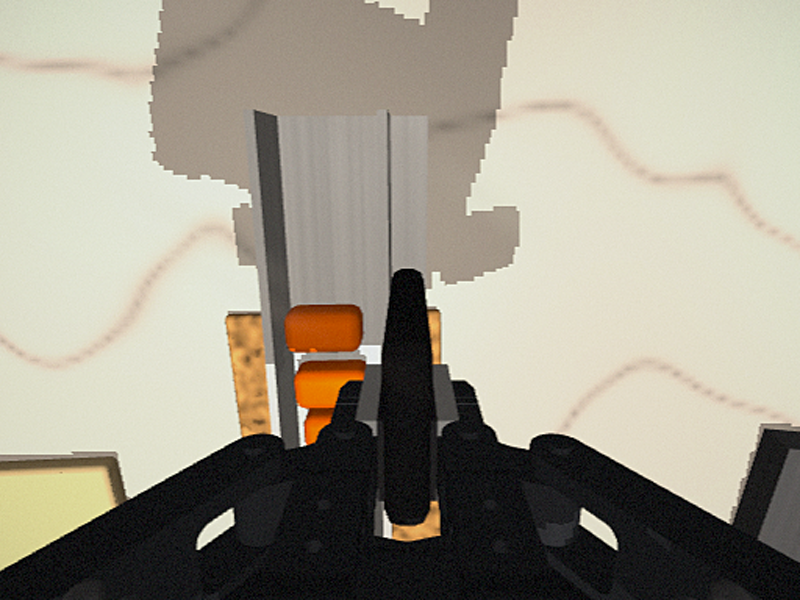

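The shaker is held firmly and level. Its mouth shows at (330,115), and the foremost chunk is at (325,328). Next is the jolt toward the closed end.

Request:
step_arm(commands=[[[-20,0,0],0,0.0],[[-40,0,0],0,0.0],[[-62,0,0],0,0.0],[[0,0,0],0,0.0],[[0,0,0],0,0.0]])

```text
clock: 11.2
eef_pos: [493.2, -149.7, 257.9]
tcp_rot: [-3.131, 0.02, 3.118]
contact_force: [-0.4, -0.3, -1.7]
opening: 0.13
```

```bash
python3 seen.py j1
```

```text
[ 493.2 -149.7  257.9] [-3.131  0.02   3.118] [-0.4 -0.3 -1.7] op 0.13
[206. 244.] 785 shaker local x 17.3 y -8.9 ground [ 528. -194.]
[ 20. 328.] 537 shaker local x 78.7 y -133.9 ground [ 599. -348.]
```

The jolt slid the chunks about 23 mm, so the row is now tight against the end wall. I'll set the shaker back down and load the rest.

Request:
step_arm(commands=[[[6,0,0],0,0.0],[[0,0,15],0,0.0],[[0,0,10],0,0.0],[[0,0,5],0,0.0],[[0,0,2],0,0.0],[[0,0,0],0,0.5],[[0,0,0],0,0.5],[[0,0,0],0,0.5],[[0,0,-20],0,0.5],[[0,0,-60],0,0.5],[[0,0,-60],0,0.5],[[0,-60,0],0.17,0.5],[[0,-60,0],0.17,0.5],[[0,0,0],0.17,0.5],[[0,0,0],0.17,0.5],[[0,0,0],0.17,0.5],[[0,0,0],0.17,0.5],[[0,0,0],0.17,0.5],[[0,0,0],0.17,0.5],[[0,0,0],0.17,0.5]])

```text
clock: 13.75
eef_pos: [469.8, -272.1, 369.0]
tcp_rot: [3.122, 0.011, 1.537]
contact_force: [0.2, -0.1, -0.5]
opening: 0.498
```

Run:
```python
from h import *
s=sense();print(s["eef_pos"].round(1),s["tcp_rot"].round(3),s["contact_force"].round(1))
m=camera_model("wrist");f=grab_frame("wrist");cv2.imwrite("pics/w5.png",f);np.savez("w5.npz",**m)
cv2.imwrite("pics/w5b.png",cv2.resize(f,None,fx=1.5625,fy=1.5625,interpolation=cv2.INTER_CUBIC))
for c,a,r in chunks(f,100,1e5): print(c.round(),a,onz(m,c,22).round(1),axis(m,r,26))
```

```text
[ 469.8 -272.1  369. ] [3.122 0.011 1.537] [ 0.2 -0.1 -0.5]
[309.  72.] 817 [ 525.7 -183.1   22. ] (np.float64(0.023837103734236205), [np.float64(28.7), np.float64(62.8)])
[482. 262.] 1910 [ 720.3 -386.8   22. ] (np.float64(1.5450365074765304), [np.float64(32.7), np.float64(156.2)])
[371. 229.] 186 [ 594.4 -342.7   22. ] (np.float64(-1.2757206344986358), [np.float64(16.4), np.float64(31.4)])
[439. 231.] 110 [ 667.4 -348.4   22. ] (np.float64(-0.09670661066585007), [np.float64(5.5), np.float64(41.3)])
[272. 299.] 195 [ 486.4 -424.6   22. ] (np.float64(-0.5125485466643691), [np.float64(19.0), np.float64(27.3)])
```

View pics/w5b.png

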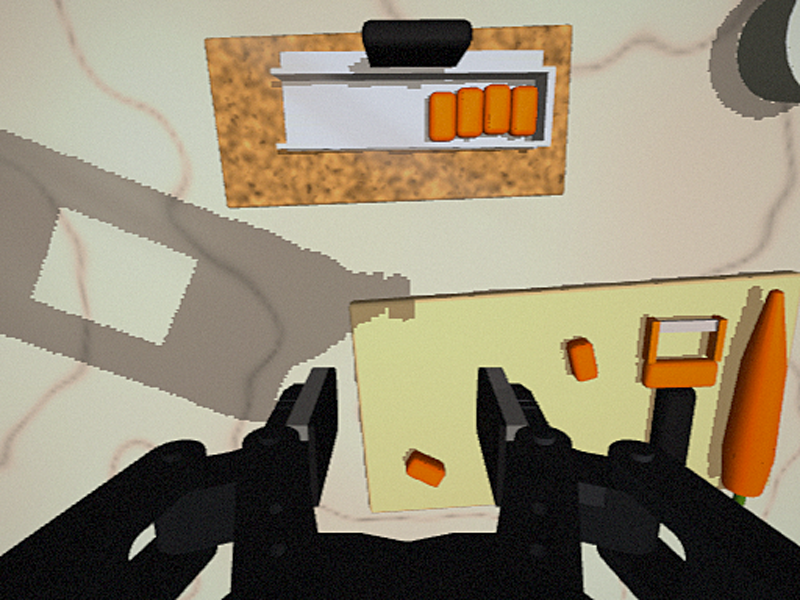

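All four chunks are now packed against the end wall, from (441,117) to (524,111). Next is the chunk beside the peeler, with a narrower opening.

Request:
step_arm(commands=[[[-33,60,0],-0.15,0.36],[[-22,62,30],-0.16,0.36],[[0,0,50],0,0.36],[[0,0,50],0,0.36],[[0,0,0],0,0.36]], force=30)

```text
clock: 14.42
eef_pos: [585.5, -320.4, 240.4]
tcp_rot: [3.127, 0.016, 1.863]
contact_force: [-0.2, 0.2, 0.7]
opening: 0.364
```

Run:
```python
from h import *
w=dict(np.load("w5.npz"));k=1/1.5625
for n,p,z in[("end+y",(557,68),38),("end-y",(548,148),38),("mouth -y wall",(277,150),38),("mouth +y wall",(272,72),38),("rowfront",(428,118),26)]: print(n,onz(w,(p[0]*k,p[1]*k),z).round(1))
m=camera_model("wrist");f=grab_frame("wrist")
for c,a,r in chunks(f,100,1e5): print(c.round(),a,onz(m,c,20).round(1),axis(m,r,28))
delta(594.5,-342.8,192,1.85)
```

```text
end+y [ 564.  -162.3   38. ]
end-y [ 561.  -204.4   38. ]
mouth -y wall [ 406.1 -200.4   38. ]
mouth +y wall [ 407.7 -159.7   38. ]
rowfront [ 493.2 -185.3   26. ]
[258. 244.] 671 [ 594.5 -342.4   20. ] (np.float64(-1.2690847246237527), [np.float64(14.6), np.float64(29.4)])
[443. 274.] 1020 [ 720.2 -328.3   20. ] (np.float64(1.4043054077038621), [np.float64(16.4), np.float64(48.7)])
[458. 290.] 112 [ 736.3 -337.1   20. ] (np.float64(-1.3691481906035972), [np.float64(2.4), np.float64(42.3)])
[161. 275.] 523 [ 539.6 -382.2   20. ] (np.float64(0.7468865738512892), [np.float64(15.4), np.float64(24.3)])
[357. 280.] 125 [ 666.1 -349.    20. ] (np.float64(-0.02745188367269815), [np.float64(4.6), np.float64(21.3)])
[ 60. 307.] 325 [ 478.8 -425.2   20. ] (np.float64(-0.5168277634447627), [np.float64(17.7), np.float64(17.8)])
[409. 340.] 164 [ 720.6 -384.1   20. ] (np.float64(-0.40477685987480394), [np.float64(6.7), np.float64(16.1)])
[381. 377.] 198 [ 714.9 -421.    20. ] (np.float64(-0.5448959278925102), [np.float64(8.1), np.float64(20.9)])
from [ 586.4 -320.9  243. ] 1.862 tool dx -23.3 dy 1.4 dz 51.0 turn 0.012
```

Request:
step_arm(commands=[[[-23,1.5,0],0.012,0.36],[[0,0,28],0,0.36],[[0,0,20],0,0.36],[[0,0,0],0,0.36],[[0,0,2],0,0.0],[[0,0,0],0,0.0],[[0,0,0],0,0.0],[[0,0,0],0,0.0],[[0,0,-40],0,0.0],[[0,0,-35],0,0.0],[[46,-15,0],0,0.0],[[46,-15,0],0,0.0],[[46,-15,0],0,0.0],[[40,-15,0],0.15,0.0],[[0,0,0],0.15,0.0],[[0,0,0],0,0.0]])

```text
clock: 16.48
eef_pos: [486.3, -185.9, 277.1]
tcp_rot: [3.102, 0.021, 1.547]
contact_force: [0.3, -0.2, -0.3]
opening: 0.006
```

Run:
```python
from h import *
print(sense()["opening"],sense()["tcp_rot"])
delta(484.5,-182,203,1.55)
```

```text
0.005906712658983009 [3.10212098 0.02121729 1.54733843]
from [ 486.3 -185.9  277.1] 1.547 tool dx 3.9 dy -1.8 dz 74.1 turn -0.003
```

The fingers closed on nothing, so I'll look for that chunk and make the tilt part of the targeting.

```bash
cat >> h.py <<'E'
from scipy.spatial.transform import Rotation
def gdelta(x,y,z,yaw,L=172):
    """move so that the tip point L ahead comes to x,y,z"""
    s=sense();R=Rotation.from_euler("xyz",s["tcp_rot"]).as_matrix();p=s["eef_pos"]+R[:,2]*L;a=s["tcp_rot"][2]
    d=R.T@(np.array([x,y,z])-p); turn=-((yaw-a+np.pi)%(2*np.pi)-np.pi)
    print("tip",p.round(1),"rot",s["tcp_rot"].round(3),"op",round(s["opening"],3),"tool d",d.round(1),"turn %.3f"%turn)
def look(name,z=20,amin=100):
    m=camera_model("wrist");f=grab_frame("wrist");cv2.imwrite(f"pics/{name}.png",f);np.savez(f"{name}.npz",**m)
    cv2.imwrite(f"pics/{name}b.png",cv2.resize(f,None,fx=1.5625,fy=1.5625,interpolation=cv2.INTER_CUBIC))
    for c,a,r in chunks(f,amin,1e5):
        X=onz(m,c,z); an=axis(m,r,z+8); print(c.round(),a,X.round(1)[:2],"ang %.2f"%an[0],an[1])
    return m,f
E
python3 - <<'E'
from h import *
gdelta(484.5,-182,28,1.55)
look("w6")
f=grab_frame("top");cv2.imwrite("pics/t6.png",f);m=camera_model("top")
for c,a,r in chunks(f,15): print("top",c.round(1),a,onz(m,c,20).round())
E
```

```text
tip [ 493.  -189.7  105.2] rot [3.102 0.021 1.547] op 0.006 tool d [  9.2 -11.7  76.7] turn -0.003
[299. 187.] 1141 [ 526.2 -184.4] ang 0.03 [np.float64(29.8), np.float64(61.9)]
[508. 351.] 136 [ 717.2 -343.6] ang -1.36 [np.float64(8.9), np.float64(27.6)]
top [394.4 153.8] 353 [ 718. -387.   20.]
top [383.9 171.5] 74 [ 662. -356.   20.]
top [410.9 202.4] 37 [ 575. -434.   20.]
top [408.  233.6] 38 [ 484. -425.   20.]
```

Request:
step_arm(commands=[[[-35,18,-10],0,0.36],[[-35,18,-10],0,0.36],[[-35,18,-10],0,0.36],[[0,0,0],0,0.36]])

```text
clock: 17.08
eef_pos: [539.5, -296.3, 311.7]
tcp_rot: [3.103, 0.022, 1.561]
contact_force: [-0.1, 0.2, -0.3]
opening: 0.359
```

Run:
```python
from h import *
gdelta(594.5,-342.5,50,1.85)
look("w7")
```

```text
tip [ 546.1 -300.1  139.9] rot [3.103 0.022 1.561] op 0.359 tool d [-39.9  45.3  92.6] turn -0.289
[219.  29.] 1481 [ 523.1 -183.5] ang 0.00 [np.float64(28.1), np.float64(60.7)]
[441. 251.] 1835 [ 717.7 -368.6] ang -1.56 [np.float64(20.6), np.float64(126.1)]
[461. 261.] 270 [ 738.3 -378.8] ang -1.48 [np.float64(6.2), np.float64(122.3)]
[310. 225.] 206 [ 595.  -338.8] ang -1.32 [np.float64(15.4), np.float64(30.0)]
[391. 233.] 142 [ 668.9 -349.3] ang -0.07 [np.float64(5.4), np.float64(41.9)]
[374. 247.] 126 [ 655.1 -362.7] ang -0.03 [np.float64(17.7), np.float64(47.8)]
[248. 272.] 290 [ 540.1 -383.8] ang 0.73 [np.float64(18.8), np.float64(28.9)]
[286. 317.] 281 [ 575.6 -434.1] ang -0.13 [np.float64(21.1), np.float64(26.8)]
```

View pics/w7b.png

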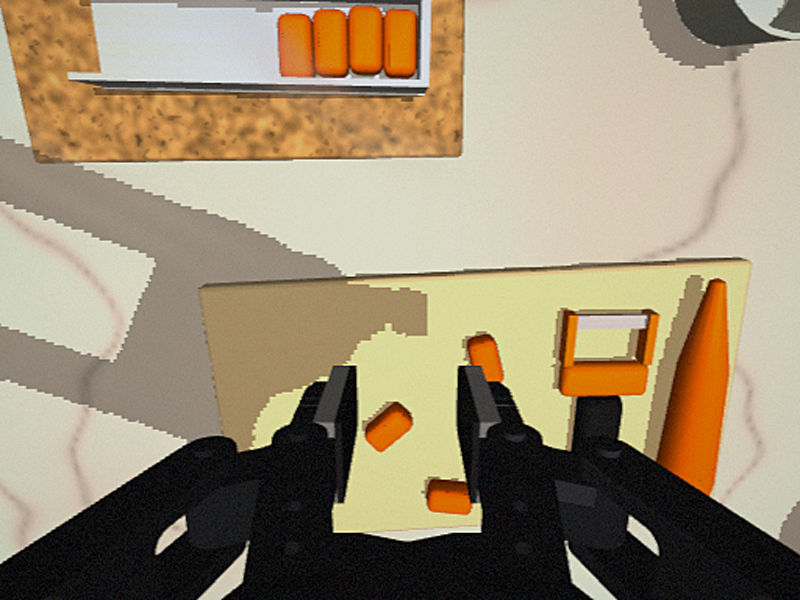

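The chunk by the peeler hasn't moved and is at (485,357) in the picture. The fingers must have stopped too high, so this time I'll check the height before closing.

Request:
step_arm(commands=[[[-20,23,0],0,0.36],[[-19,23,20],0,0.36],[[0,0,25],-0.14,0.36],[[0,0,25],-0.14,0.36],[[0,0,20],0,0.36],[[0,0,0],0,0.36]])

```text
clock: 17.88
eef_pos: [585.8, -333.1, 217.5]
tcp_rot: [3.117, 0.024, 1.853]
contact_force: [-0.2, 0.2, 0.2]
opening: 0.36
```

Run:
```python
from h import *
look("w8")
gdelta(595,-341.5,17,1.85)
```

```text
[261. 243.] 1304 [ 595.6 -344.5] ang -1.27 [np.float64(14.7), np.float64(30.3)]
[468. 278.] 1691 [ 721.  -333.2] ang 1.44 [np.float64(17.1), np.float64(57.2)]
[488. 297.] 132 [ 739.2 -341.9] ang -1.36 [np.float64(2.4), np.float64(49.5)]
[155. 276.] 626 [ 541.6 -381.2] ang 0.62 [np.float64(15.8), np.float64(24.4)]
[359. 275.] 181 [ 657.  -348.8] ang 0.01 [np.float64(4.8), np.float64(25.9)]
[ 37. 318.] 799 [ 479.6 -428.5] ang -0.33 [np.float64(19.2), np.float64(22.8)]
tip [ 591.5 -336.2   46.6] rot [3.116 0.025 1.854] op 0.36 tool d [-5.3  1.1 29.8] turn 0.004
```

Request:
step_arm(commands=[[[-6.5,1.5,0],0,0.36],[[0,0,18],0,0.36],[[0,0,11],0,0.36],[[0,0,0],0,0.36]])

```text
clock: 18.42
eef_pos: [591.4, -340.5, 190.2]
tcp_rot: [3.114, 0.027, 1.851]
contact_force: [1.0, -0.1, 0.7]
opening: 0.358
```

Run:
```python
from h import *
gdelta(595,-342.5,17,1.85)
```

```text
tip [ 597.3 -343.7   18.4] rot [3.114 0.027 1.851] op 0.358 tool d [ 1.8 -1.9  1.3] turn 0.001
```

Request:
step_arm(commands=[[[1.5,-2,0],0,0.0],[[0,0,0],0,0.0],[[0,0,0],0,0.0],[[0,0,0],0,0.0],[[0,0,-35],0,0.0],[[0,0,-35],0,0.0],[[37,-12,0],0,0.0],[[37,-12,0],0,0.0],[[37,-12,0],0,0.0],[[37,-12,0],0,0.0],[[30,-12,0],0,0.0],[[0,0,0],0.15,0.0],[[0,0,0],0.15,0.0],[[0,0,0],0,0.0]])

```text
clock: 20.18
eef_pos: [475.9, -179.0, 257.3]
tcp_rot: [3.103, 0.019, 1.544]
contact_force: [0.8, -0.4, -0.3]
opening: 0.175
```

Run:
```python
from h import *
gdelta(484.5,-182,30,1.55)
look("w9")
```

```text
tip [ 482.3 -182.5   85.5] rot [3.103 0.019 1.544] op 0.175 tool d [ 1.6  0.  55.5] turn -0.006
[282. 234.] 3274 [ 500.7 -205.1] ang 0.59 [np.float64(44.0), np.float64(99.6)]
```

Request:
step_arm(commands=[[[1.5,0,25],0,0.0],[[0,0,22],0,0.0],[[0,0,9],0,0.0],[[0,0,0],0,0.0],[[0,0,0],0,0.32],[[0,0,0],0,0.32],[[0,0,-15],0,0.32],[[0,0,-40],0,0.32],[[-30,10,-30],0,0.4],[[-30,10,-30],0,0.4],[[-30,10,0],0,0.4],[[-30,10,0],0,0.4],[[0,0,0],0,0.4]])

```text
clock: 21.85
eef_pos: [514.4, -300.8, 333.2]
tcp_rot: [3.096, 0.024, 1.564]
contact_force: [-0.7, -0.5, 0.1]
opening: 0.401
```

Run:
```python
from h import *
look("w10")
gdelta(540,-384,45,0.73)
```

```text
[255.  26.] 1106 [ 526.7 -182.7] ang 0.01 [np.float64(28.4), np.float64(61.7)]
[197.  28.] 321 [ 480.5 -184.6] ang -1.54 [np.float64(15.2), np.float64(25.6)]
[452. 248.] 2280 [ 720.9 -381.8] ang 1.57 [np.float64(32.3), np.float64(153.0)]
[396. 222.] 207 [ 660.5 -352.4] ang 0.02 [np.float64(20.1), np.float64(48.9)]
[271. 254.] 244 [ 539.9 -383.9] ang 0.71 [np.float64(18.9), np.float64(28.7)]
[226. 296.] 105 [ 494.4 -429. ] ang 1.38 [np.float64(10.3), np.float64(20.8)]
tip [ 521.5 -303.8  161.1] rot [3.097 0.023 1.565] op 0.397 tool d [-77.3  13.7 118.6] turn 0.835
```

Request:
step_arm(commands=[[[-38,7,0],0,0.45],[[-38,7,0],0,0.45],[[0,0,20],0.165,0.45],[[0,0,20],0.165,0.45],[[0,0,20],0.165,0.45],[[0,0,20],0.165,0.45],[[0,0,20],0.165,0.45],[[0,0,0],0,0.45]])

```text
clock: 22.9
eef_pos: [530.2, -371.7, 236.1]
tcp_rot: [3.1, -0.018, 0.722]
contact_force: [0.6, 0.5, -0.2]
opening: 0.452
```

Run:
```python
from h import *
look("w11")
gdelta(540,-384,17,0.73)
```

```text
[379.  39.] 650 [ 659.6 -357.8] ang -0.02 [np.float64(19.2), np.float64(47.3)]
[503.  12.] 478 [ 714.1 -398.6] ang 0.93 [np.float64(13.7), np.float64(16.2)]
[270. 230.] 727 [ 538.5 -386.5] ang 0.72 [np.float64(14.6), np.float64(29.1)]
[367. 233.] 593 [ 577.2 -434.5] ang -0.10 [np.float64(18.6), np.float64(27.0)]
[261. 326.] 836 [ 482.8 -428.2] ang -0.51 [np.float64(16.3), np.float64(27.6)]
tip [ 537.9 -375.5   65.3] rot [ 3.098 -0.018  0.724] op 0.448 tool d [-4.9  5.7 48.5] turn -0.006
```

Request:
step_arm(commands=[[[-6.5,6,0],0,0.45],[[0,0,25],0,0.45],[[0,0,21],0,0.45],[[0,0,2],0,0.45],[[0,0,0],0,0.45]])

```text
clock: 23.58
eef_pos: [533.2, -383.9, 192.9]
tcp_rot: [3.091, -0.019, 0.734]
contact_force: [-0.3, 0.3, -1.4]
opening: 0.452
```

Run:
```python
from h import *
gdelta(539.2,-385.3,17,0.73)
```

```text
tip [ 541.5 -388.    21.2] rot [ 3.091 -0.019  0.734] op 0.452 tool d [ 0.1 -3.8  4. ] turn 0.004
```

Request:
step_arm(commands=[[[0,-3.5,4],0,0.45],[[0,0,0],0,0.0],[[0,0,0],0,0.0],[[0,0,0],0,0.0],[[0,0,0],0,0.0],[[0,0,-35],0,0.0],[[0,0,-35],0,0.0],[[0,0,0],-0.164,0.0],[[0,0,0],-0.164,0.0],[[0,0,0],-0.164,0.0],[[0,0,0],-0.164,0.0],[[0,0,0],-0.164,0.0],[[40,-16,0],0,0.0],[[40,-16,0],0,0.0],[[40,-16,0],0,0.0],[[40,-16,0],0,0.0],[[34,-14,0],0,0.0],[[0,0,0],0,0.0]])

```text
clock: 25.82
eef_pos: [445.5, -182.0, 253.5]
tcp_rot: [3.09, 0.028, 1.58]
contact_force: [-0.3, 0.7, 0.3]
opening: 0.179
```

Run:
```python
from h import *
gdelta(463,-181.5,28.5,1.55)
```

```text
tip [ 454.5 -186.7   81.8] rot [3.09  0.028 1.58 ] op 0.179 tool d [ 6.6  5.8 53.5] turn 0.030
```

Request:
step_arm(commands=[[[6.5,6,25],0.03,0.0],[[0,0,20],0,0.0],[[0,0,8],0,0.0],[[0,0,0],0,0.0]])

```text
clock: 26.32
eef_pos: [457.8, -179.4, 201.7]
tcp_rot: [3.082, 0.029, 1.55]
contact_force: [1.0, 0.6, 0.9]
opening: 0.178
```

Run:
```python
from h import *
gdelta(463,-181.5,28.5,1.55)
```

```text
tip [ 467.9 -184.6   30.1] rot [3.082 0.029 1.55 ] op 0.178 tool d [ 3.  -5.   1.2] turn -0.000
```

Request:
step_arm(commands=[[[3,-5.5,0],0,0.0],[[0,0,0],0,0.32],[[0,0,0],0,0.32],[[0,0,-15],0,0.32],[[0,0,-45],0,0.32],[[-40,4,-20],0,0.45],[[-40,4,0],0,0.45],[[-40,4,0],0,0.45],[[-40,4,0],0,0.45],[[-40,4,0],0,0.45],[[-35,4,0],0,0.45],[[0,0,0],-0.155,0.45],[[0,0,0],-0.155,0.45],[[0,0,0],-0.155,0.45],[[0,0,10],-0.155,0.45],[[0,0,10],-0.155,0.45],[[0,0,10],-0.155,0.45],[[0,0,10],-0.155,0.45],[[0,0,0],0,0.45]])

```text
clock: 28.7
eef_pos: [470.0, -419.7, 271.9]
tcp_rot: [-3.138, 0.082, 2.671]
contact_force: [0.2, -0.3, 1.2]
opening: 0.446
```

Run:
```python
from h import *
look("w12")
gdelta(484.5,-426,17,2.63)
f=grab_frame("top");m=camera_model("top")
for c,a,r in chunks(f,15): print("top",c.round(1),a,onz(m,c,20).round())
```

```text
[266. 192.] 485 [ 484.6 -424.3] ang -0.52 [np.float64(14.8), np.float64(29.0)]
[299. 294.] 157 [ 575.6 -439.5] ang -0.19 [np.float64(7.1), np.float64(32.9)]
tip [ 482.5 -426.9  101.1] rot [-3.138  0.083  2.668] op 0.448 tool d [ 5.6  2.  83.9] turn 0.038
top [394.6 153.8] 345 [ 718. -388.   20.]
top [383.9 171.7] 75 [ 661. -356.   20.]
top [410.9 202.4] 37 [ 575. -434.   20.]
top [322.8 213.8] 162 [ 523. -183.   20.]
top [323.4 229.7] 25 [ 478. -186.   20.]
top [408.4 233.3] 34 [ 485. -426.   20.]
top [319.9 235.8] 21 [ 460. -177.   20.]
```

Request:
step_arm(commands=[[[5,1,30],0.04,0.45],[[0,0,30],0,0.45],[[0,0,20],0,0.45],[[0,0,0],0,0.45]])

```text
clock: 29.3
eef_pos: [473.4, -421.2, 194.5]
tcp_rot: [-3.141, 0.089, 2.616]
contact_force: [0.4, 0.5, 0.4]
opening: 0.45
```

Run:
```python
from h import *
gdelta(484.6,-425.3,17.5,2.62)
```

```text
tip [ 486.5 -429.    23.2] rot [-3.141  0.089  2.616] op 0.45 tool d [4.  2.2 5.4] turn -0.004
```

Request:
step_arm(commands=[[[4,2,5],0,0.45],[[0,0,0],0,0.0],[[0,0,0],0,0.0],[[0,0,0],0,0.0],[[0,0,0],0,0.0],[[0,0,-40],0,0.0],[[0,0,-40],0.153,0.0],[[0,0,0],0.153,0.0],[[0,0,0],0.153,0.0],[[0,0,0],0.153,0.0],[[0,0,0],0.153,0.0],[[0,0,0],0.153,0.0],[[0,0,0],0.153,0.0],[[45,-8,0],0,0.0],[[45,-8,0],0,0.0],[[45,-8,0],0,0.0],[[45,-8,0],0,0.0],[[35,-8,0],0,0.0],[[0,0,0],0,0.0]])

```text
clock: 31.68
eef_pos: [438.9, -192.8, 262.8]
tcp_rot: [3.055, 0.046, 1.503]
contact_force: [-0.1, -0.0, 0.3]
opening: 0.179
```

Run:
```python
from h import *
look("w13")
gdelta(445,-181,30,1.55)
```

```text
[352. 167.] 1031 [ 525.5 -184.8] ang 0.05 [np.float64(29.1), np.float64(65.1)]
[256. 166.] 296 [ 459.8 -178.6] ang 1.57 [np.float64(14.9), np.float64(28.4)]
[285. 177.] 242 [ 478.9 -187.5] ang -1.53 [np.float64(15.6), np.float64(23.1)]
[260. 250.] 1929 [ 458.2 -241.4] ang 1.52 [np.float64(23.3), np.float64(47.8)]
[478. 316.] 134 [ 640.4 -325.5] ang 1.26 [np.float64(13.2), np.float64(22.5)]
[498. 336.] 130 [ 662.6 -349.9] ang -0.02 [np.float64(8.4), np.float64(24.7)]
tip [ 454.1 -202.8   92. ] rot [3.053 0.046 1.503] op 0.176 tool d [ 23.9 -15.9  59.8] turn -0.047
```

View pics/w13b.png

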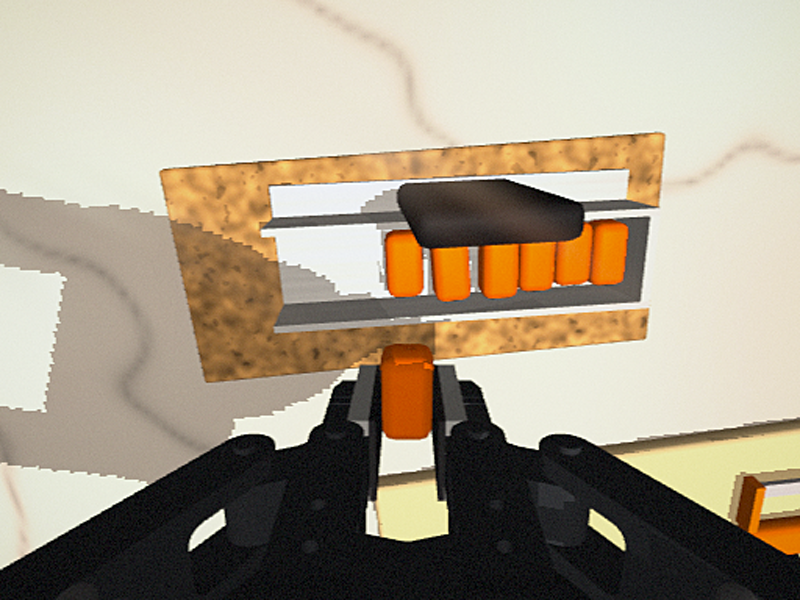

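Six chunks are in the shaker, all crosswise between (404,263) and (609,253), and there is room left at the mouth end. I'm carrying the seventh.

Request:
step_arm(commands=[[[24,-19,0],-0.047,0.0],[[0,0,25],0,0.0],[[0,0,20],0,0.0],[[0,0,0],0,0.0]])

```text
clock: 32.22
eef_pos: [428.7, -174.5, 216.3]
tcp_rot: [3.049, 0.053, 1.549]
contact_force: [-0.3, 0.9, -0.2]
opening: 0.174
```

Run:
```python
from h import *
gdelta(441.5,-180.5,28,1.55)
```

```text
tip [ 444.3 -184.    45.2] rot [3.049 0.053 1.549] op 0.174 tool d [ 4.3 -4.4 16.7] turn -0.001
```

Request:
step_arm(commands=[[[4,-4,8],0,0.0],[[0,0,8],0,0.0],[[0,0,0],0,0.32],[[0,0,0],0,0.32],[[0,0,-20],0,0.32],[[0,0,-45],0,0.45],[[-42,23,-10],0,0.45],[[-42,23,0],0,0.45],[[-42,23,0],0,0.45],[[-42,23,0],0,0.45],[[-42,23,0],0,0.45],[[-30,20,0],0,0.45],[[0,0,0],-0.183,0.45],[[0,0,0],-0.183,0.45],[[0,0,0],-0.183,0.45],[[0,0,0],-0.183,0.45],[[0,0,0],-0.183,0.45],[[0,0,0],-0.183,0.45],[[0,0,0],-0.183,0.45],[[0,0,0],-0.18,0.45]])

```text
clock: 34.72
eef_pos: [552.8, -417.9, 309.3]
tcp_rot: [-3.09, 0.104, 3.055]
contact_force: [0.3, -0.7, -0.1]
opening: 0.448
```

Run:
```python
from h import *
look("w14")
gdelta(576,-434.5,17.5,3.01)
f=grab_frame("top");m=camera_model("top")
for c,a,r in chunks(f,15): print("top",c.round(1),a,onz(m,c,20).round())
```

```text
[261. 180.] 266 [ 575.8 -434.9] ang -0.16 [np.float64(14.8), np.float64(29.4)]
[353. 251.] 148 [ 649.  -358.7] ang -0.65 [np.float64(17.3), np.float64(31.9)]
[285. 314.] 679 [ 717.6 -423.9] ang -1.56 [np.float64(20.4), np.float64(46.5)]
[287. 334.] 139 [ 744.2 -423.6] ang 1.48 [np.float64(6.8), np.float64(50.2)]
tip [ 569.7 -428.2  138.5] rot [-3.089  0.103  3.064] op 0.45 tool d [  5.8   0.5 121.2] turn 0.054
top [394.5 153.7] 345 [ 719. -387.   20.]
top [383.9 171.9] 72 [ 661. -356.   20.]
top [410.9 202.4] 37 [ 575. -434.   20.]
top [323.  212.4] 150 [ 527. -183.   20.]
```

Request:
step_arm(commands=[[[6,0.5,35],0.054,0.45],[[0,0,35],0,0.45],[[0,0,30],0,0.45],[[0,0,0],0,0.45]])

```text
clock: 35.33
eef_pos: [557.5, -423.2, 208.8]
tcp_rot: [-3.097, 0.11, 2.976]
contact_force: [-0.1, 0.2, 0.9]
opening: 0.456
```

Run:
```python
from h import *
look("w15")
gdelta(576,-434.6,17.5,3.0)
```

```text
[262. 230.] 934 [ 574.1 -434.3] ang -0.15 [np.float64(14.3), np.float64(30.8)]
[460. 307.] 145 [ 639.8 -329.9] ang 1.49 [np.float64(8.1), np.float64(18.7)]
tip [ 575.6 -434.5   39.6] rot [-3.096  0.112  2.977] op 0.453 tool d [ 2.1  1.  22. ] turn -0.023
```

Request:
step_arm(commands=[[[2,1,12],-0.02,0.45],[[0,0,9],0,0.45],[[0,0,0],0,0.0],[[0,0,0],0,0.0],[[0,0,0],0,0.0],[[0,0,0],0,0.0],[[0,0,-35],0,0.0],[[0,0,-40],0.18,0.0],[[0,0,0],0.18,0.0],[[0,0,0],0.18,0.0],[[0,0,0],0.18,0.0],[[0,0,0],0.18,0.0],[[0,0,0],0.18,0.0],[[0,0,0],0.18,0.0],[[0,0,0],0.17,0.0],[[42,-26,0],0,0.0],[[42,-26,0],0,0.0],[[42,-26,0],0,0.0],[[42,-26,0],0,0.0],[[30,-20,0],0,0.0]])

```text
clock: 37.88
eef_pos: [438.1, -212.4, 244.7]
tcp_rot: [3.023, 0.064, 1.507]
contact_force: [-0.1, 0.8, 0.2]
opening: 0.174
```

Run:
```python
from h import *
look("w16")
gdelta(424,-180.5,30,1.55)
```

```text
[350. 132.] 1723 [ 523.3 -181.5] ang 0.05 [np.float64(30.4), np.float64(65.1)]
[247. 135.] 399 [ 460.4 -178.6] ang 1.56 [np.float64(14.7), np.float64(27.6)]
[279. 138.] 467 [ 479.1 -182.1] ang -1.50 [np.float64(15.4), np.float64(28.1)]
[212. 144.] 388 [ 439.3 -182.3] ang 1.57 [np.float64(14.6), np.float64(28.0)]
[260. 248.] 1840 [ 463.6 -254.8] ang 1.53 [np.float64(21.4), np.float64(43.4)]
[483. 313.] 290 [ 641.5 -337.1] ang -1.55 [np.float64(14.0), np.float64(50.2)]
tip [ 454.  -221.4   73. ] rot [3.028 0.062 1.507] op 0.174 tool d [ 41.5 -36.9  36.6] turn -0.043
```

View pics/w16b.png

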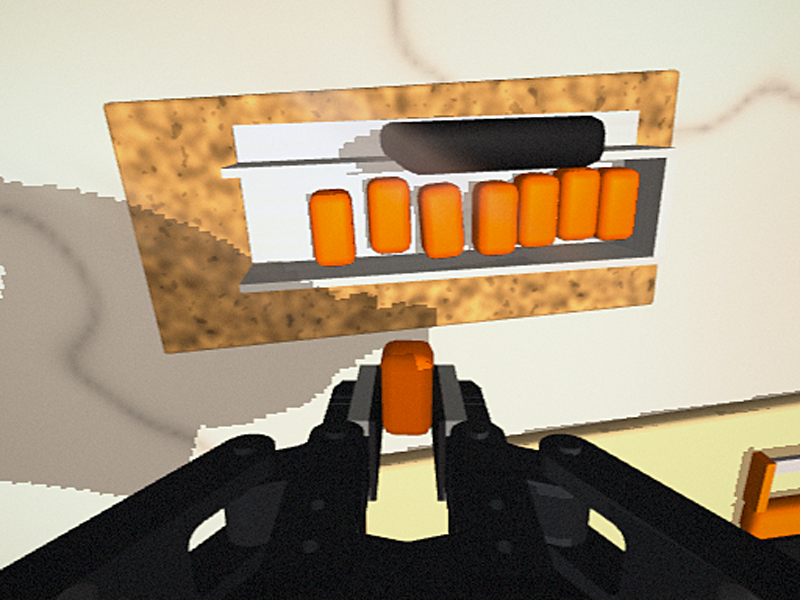

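Seven chunks are in, and the eighth is in hand. There's a free stretch near the mouth, at (285,235).

Request:
step_arm(commands=[[[22,-20,0],-0.04,0.0],[[20,-19,0],0,0.0],[[0,0,18],0,0.0],[[0,0,0],0,0.0]])

```text
clock: 38.42
eef_pos: [399.4, -165.7, 219.5]
tcp_rot: [3.028, 0.068, 1.55]
contact_force: [0.7, 0.0, 0.3]
opening: 0.177
```

Run:
```python
from h import *
gdelta(421.5,-180.5,28,1.55)
```

```text
tip [ 418.6 -177.7   49. ] rot [3.028 0.068 1.55 ] op 0.177 tool d [-1.3  0.5 21.3] turn -0.000
```

Request:
step_arm(commands=[[[-1,0.5,12],0,0.0],[[0,0,8],0,0.0],[[0,0,0],0,0.32],[[0,0,0],0,0.32],[[0,0,-20],0,0.32],[[0,0,-45],0,0.45],[[0,0,-45],0,0.45],[[13,32,0],0,0.45],[[13,32,0],0,0.45],[[0,0,0],-0.174,0.45],[[0,0,0],-0.174,0.45],[[0,0,0],-0.174,0.45],[[0,0,0],-0.174,0.45],[[0,0,0],-0.174,0.45],[[0,0,0],-0.174,0.45],[[0,0,0],-0.174,0.45],[[0,0,0],-0.174,0.45],[[0,0,0],-0.174,0.45],[[0,0,0],0,0.45]])

```text
clock: 40.8
eef_pos: [458.7, -137.5, 318.1]
tcp_rot: [-3.067, 0.115, -3.114]
contact_force: [-0.3, 0.2, -0.0]
opening: 0.454
```

Run:
```python
from h import *
look("w17",18)
gdelta(485,-154.5,71,3.115,155)
```

```text
[235. 111.] 1393 [ 432.8 -182.2] ang 0.01 [np.float64(29.9), np.float64(32.0)]
[235. 144.] 395 [ 460.1 -182.1] ang -1.54 [np.float64(17.3), np.float64(25.9)]
[233. 166.] 300 [ 479.5 -184.3] ang -1.53 [np.float64(17.5), np.float64(27.5)]
[235. 211.] 900 [ 522.2 -182.7] ang 0.06 [np.float64(28.2), np.float64(67.1)]
tip [ 476.7 -148.6  164.6] rot [-3.067  0.115 -3.117] op 0.449 tool d [ 2.7  0.9 94.1] turn 0.051
```

View pics/w17b.png

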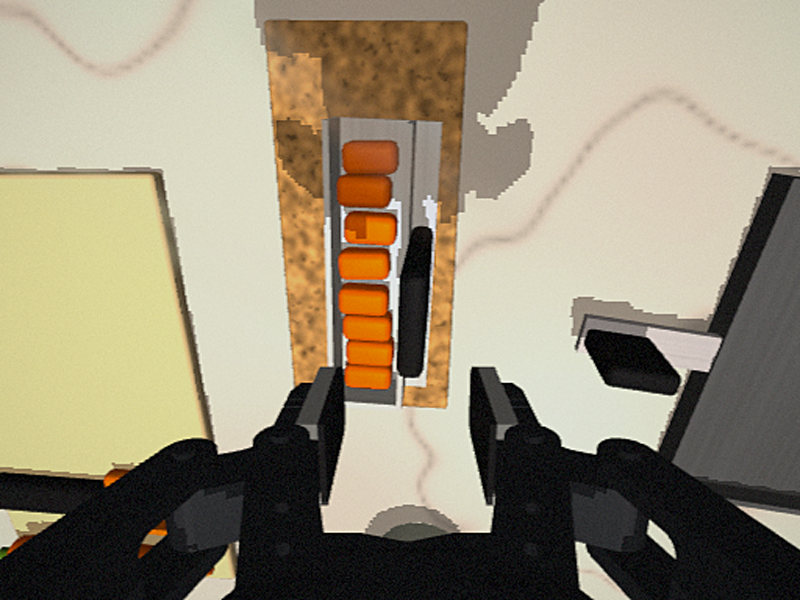

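All eight chunks lie crosswise in one row in the shaker, from (370,155) to (368,376), so step 1 is met. I'll grip the blade and check the space around the tray.

Request:
step_arm(commands=[[[3,1,35],0.05,0.45],[[0,0,35],0,0.45],[[0,0,20],0,0.45],[[0,0,0],0,0.45]], force=100)

```text
clock: 41.35
eef_pos: [467.4, -143.6, 227.0]
tcp_rot: [-3.075, 0.123, 3.097]
contact_force: [0.0, -0.1, -0.1]
opening: 0.449
```

Run:
```python
from h import *
gdelta(485,-154.5,71,3.115,155)
m=camera_model("top");k=1/1.5625
for n,p,z in[("can1",(436,152),90),("can1bot",(436,172),0),("can2",(388,175),0),("can3",(344,172),0),("can4",(303,166),0),("spice top",(444,211),95),("spice bot",(443,236),0),("spoons meet",(366,213),8),("spoon tip",(310,217),8),("spoon tip",(316,187),8),("cup",(492,232),50)]: print(n,onz(m,(p[0]*k,p[1]*k),z).round())
```

```text
tip [ 485.9 -154.8   73.5] rot [-3.075  0.123  3.097] op 0.449 tool d [1.2 0.4 2.4] turn -0.018
can1 [841. -34.  90.]
can1bot [841. -38.   0.]
can2 [828.  56.   0.]
can3 [828. 143.   0.]
can4 [835. 226.   0.]
spice top [726. -55.  95.]
spice bot [710. -60.   0.]
spoons meet [743.  92.   8.]
spoon tip [727. 199.   8.]
spoon tip [790. 194.   8.]
cup [ 708. -148.   50.]
```

Request:
step_arm(commands=[[[1,0,2],-0.018,0.45],[[0,0,0],0,0.0],[[0,0,0],0,0.0],[[0,0,0],0,0.0],[[0,0,0],0,0.0],[[0,0,-15],0,0.0],[[0,0,-30],0,0.0],[[0,0,-30],0,0.0],[[0,0,-20],0,0.0],[[0,0,-10],0,0.0],[[0,0,0],0,0.0]])

```text
clock: 42.72
eef_pos: [452.9, -135.5, 337.8]
tcp_rot: [-3.072, 0.126, 3.113]
contact_force: [-0.5, 0.6, -2.1]
opening: 0.133
```

```bash
python3 seen.py p0
python3 - <<'E'
from h import *
gdelta(570,73,150,3.115,155)
E
```

```text
[ 452.9 -135.5  337.8] [-3.072  0.126  3.113] [-0.5  0.6 -2.1] op 0.133
[199. 101.] 1794 shaker local x -43.4 y -19.4 ground [ 422. -211.]
[202. 135.] 1678 shaker local x -25.7 y -19.4 ground [ 452. -212.]
[205. 168.] 1566 shaker local x -7.0 y -18.9 ground [ 484. -212.]
[208. 219.] 1759 shaker local x 25.0 y -19.5 ground [ 538. -215.]
[101. 301.] 121 shaker local x 90.8 y -99.2 ground [ 647. -354.]
tip [ 471.8 -146.8  183.8] rot [-3.072  0.125  3.113] op 0.128 tool d [-87.1 225.   29.5] turn -0.002
```

View pics/p0b.png

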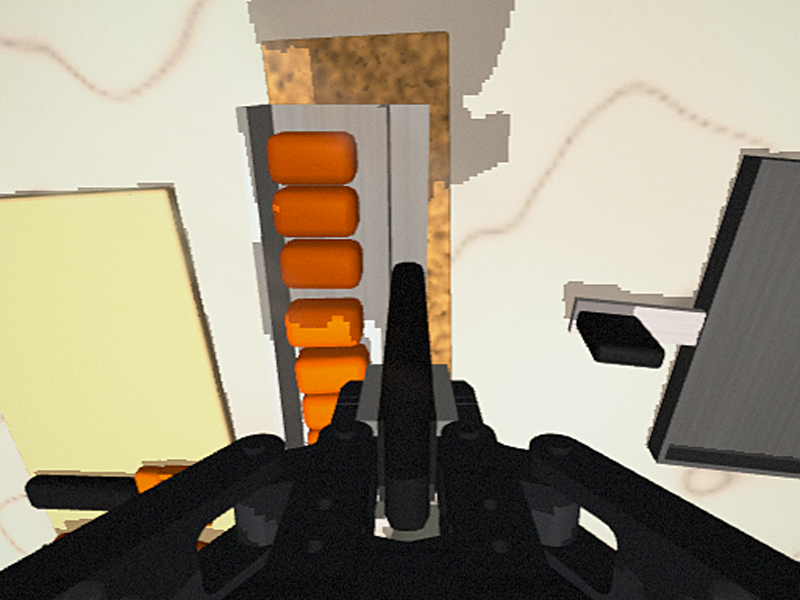

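The shaker is held level with all the chunks in a row, the foremost at (312,157) just inside the lip. I'll carry it over the tray.

Request:
step_arm(commands=[[[-5,15,0],0,0.0],[[-12,30,0],0,0.0],[[-15,42,0],0,0.0],[[-15,45,0],0,0.0],[[-15,42,0],0,0.0],[[-12,30,10],0,0.0],[[-5,12,10],0,0.0],[[0,3,5],0,0.0],[[0,0,0],0,0.0]])

```text
clock: 43.9
eef_pos: [542.6, 83.8, 297.4]
tcp_rot: [-3.071, 0.112, 3.111]
contact_force: [-0.1, -0.1, -2.5]
opening: 0.124
```

```bash
cat > sh.py <<'E'
from h import *
import sys
# lip position & targets. assumes shaker level (heading = tool yaw), grip point at 155
gx,gy,gz=[float(v) for v in sys.argv[1:4]]
gdelta(gx,gy,gz,3.115,155)
s=sense();R=Rotation.from_euler("xyz",s["tcp_rot"]).as_matrix();g=s["eef_pos"]+155*R[:,2];a=s["tcp_rot"][2]
mo=np.array([np.cos(a),np.sin(a)]);left=np.array([np.sin(a),-np.cos(a)])  # tool y = shaker +y
lip=g[:2]+78*mo-27*left;print("lip",lip.round(1),"underside",round(g[2]-65,1))
def tray(p,c=(531,92),y=1.474):
    d=np.array(p)-c;return np.array([np.cos(y)*d[0]+np.sin(y)*d[1],-np.sin(y)*d[0]+np.cos(y)*d[1]])
for n in("top","wrist"):
    m=camera_model(n);f=grab_frame(n);cv2.imwrite(f"pics/{sys.argv[4]}_{n}.png",f)
    for c,A,r in chunks(f,10 if n=="top" else 60,1e5):
        p=onz(m,c,14)[:2];t=tray(p)
        if n=="top" and abs(t[0])<90 and abs(t[1])<110 : print(n,c.round(1),A,p.round(),"tray",t.round())
        if n=="wrist": print(n,c.round(),A,np.array(r[1]).round())
E
python3 sh.py 688 73 111 p1
```

```text
tip [559.5  72.4 143.8] rot [-3.071  0.112  3.111] op 0.124 tool d [-123.9    7.8   46.5] turn -0.004
lip [480.7  47.8] underside 78.8
top [248.6 172. ] 52 [633.  39.] tray [ -43. -107.]
top [247.9 192.3] 10 [572.  37.] tray [-51. -46.]
wrist [205. 131.] 4958 [102.  58.]
wrist [216. 216.] 1661 [86. 49.]
```

Request:
step_arm(commands=[[[-10,2,0],0,0.0],[[-25,3,5],0,0.0],[[-35,3,10],0,0.0],[[-35,0,12],0,0.0],[[-25,0,12],0,0.0],[[-12,0,8],0,0.0],[[-4,0,2],0,0.0],[[0,0,0],0,0.0]])

```text
clock: 45.0
eef_pos: [700.5, 79.3, 268.9]
tcp_rot: [-3.072, 0.119, 3.106]
contact_force: [-0.1, -0.0, -2.3]
opening: 0.132
```

```bash
python3 sh.py 718 73 111 p2
```

```text
tip [718.5  67.9 115.3] rot [-3.072  0.119  3.106] op 0.132 tool d [1.1 5.3 3.9] turn -0.009
lip [639.5  43.7] underside 50.3
wrist [206. 126.] 4986 [107.  59.]
wrist [ 82. 211.] 385 [47. 35.]
wrist [216. 216.] 1664 [86. 50.]
wrist [ 53. 205.] 125 [18. 20.]
wrist [ 96. 240.] 63 [21. 10.]
```

Request:
step_arm(commands=[[[14,2,0],0,0.0],[[30,0,0],0,0.0],[[-30,0,0],0,0.0],[[-14,0,0],0,0.0],[[0,0,0],0,0.0]])

```text
clock: 45.72
eef_pos: [693.4, 82.5, 268.7]
tcp_rot: [-3.072, 0.114, 3.107]
contact_force: [-0.5, 0.8, -2.1]
opening: 0.133
```

```bash
python3 sh.py 718 73 111 p3
```

```text
tip [710.6  71.  115.1] rot [-3.072  0.114  3.107] op 0.133 tool d [-6.9  2.6  4.7] turn -0.008
lip [631.7  46.8] underside 50.1
wrist [211.  10.] 1030 [24. 49.]
wrist [198.  90.] 1829 [57. 33.]
wrist [202. 130.] 1685 [33. 55.]
wrist [216. 201.] 3062 [121.  53.]
wrist [ 58. 220.] 308 [41. 27.]
wrist [ 82. 227.] 137 [23. 25.]
wrist [100. 249.] 68 [24. 11.]
```

```bash
sed -i 's/if n=="wrist": print(n,c.round(),A,np.array(r\[1\]).round())/if n=="wrist": print(n,c.round(),A,np.array(r[1]).round(),"ground",p.round(),"tray",t.round())/' sh.py
python3 - <<'E'
from h import *
f=cv2.imread("pics/p3_top.png");m=camera_model("top")
for c,A,r in chunks(f,8): print(c.round(1),A,onz(m,c,14).round())
m=camera_model("wrist");print(onz(m,(211,10),14),onz(m,(198,90),70))
E
```

```text
[394.3 153.7] 343 [ 721. -389.   14.]
[384. 172.] 71 [ 662. -358.   14.]
[598.36266675  38.07856178  14.        ] [639.52345599  39.46243504  70.        ]
```

One chunk dropped into the far right quarter, at about (595,38). I'll shift to the far left lane and shake again.

Request:
step_arm(commands=[[[0,10,0],0,0.0],[[0,22,-1],0,0.0],[[0,25,-2],0,0.0],[[0,15,-2],0,0.0],[[0,5,0],0,0.0],[[0,0,0],0,0.0],[[14,0,0],0,0.0],[[28,0,0],0,0.0],[[-28,0,0],0,0.0],[[-14,0,0],0,0.0],[[0,0,0],0,0.0]])

```text
clock: 47.2
eef_pos: [689.7, 163.0, 265.8]
tcp_rot: [-3.07, 0.106, 3.105]
contact_force: [0.3, -0.6, -1.8]
opening: 0.129
```

```bash
python3 sh.py 718 155 111 p4
```

```text
tip [705.7 151.3 112.1] rot [-3.07   0.106  3.105] op 0.129 tool d [-12.    4.3   2.1] turn -0.010
lip [626.7 127.2] underside 47.1
top [222.1 183.6] 17 [592. 114.] tray [ 28. -59.]
top [248.2 184.5] 39 [595.  37.] tray [-48. -69.]
wrist [204.  11.] 1006 [29. 48.] ground [594. 115.] tray [ 29. -60.]
wrist [88. 26.] 761 [31. 52.] ground [598.  41.] tray [-44. -71.]
wrist [199.  98.] 1808 [34. 57.] ground [643. 106.] tray [  24. -110.]
wrist [206. 150.] 1589 [32. 53.] ground [677. 107.] tray [  29. -144.]
wrist [220. 200.] 2718 [88. 50.] ground [715. 113.] tray [  39. -181.]
wrist [205. 268.] 200 [12. 27.] ground [775.  95.] tray [  27. -243.]
```

Request:
step_arm(commands=[[[8,2,-1],0,0.0],[[17,2,-2],0,0.0],[[22,2,-2],0,0.0],[[18,2,-2],0,0.0],[[12,0,-1],0,0.0],[[6,0,-1],0,0.0],[[2,0,0],0,0.0],[[-4,0,0],0,0.0],[[0,0,0],0,0.0],[[14,0,0],0,0.0],[[30,0,0],0,0.0],[[-30,0,0],0,0.0],[[-14,0,0],0,0.0],[[0,0,0],0,0.0]])

```text
clock: 49.05
eef_pos: [598.4, 175.0, 263.6]
tcp_rot: [-3.068, 0.1, 3.104]
contact_force: [0.5, -0.5, -2.4]
opening: 0.132
```

```bash
python3 sh.py 618 164 111 p5
```

```text
tip [613.4 163.  109.8] rot [-3.068  0.1    3.104] op 0.132 tool d [-4.7  1.1 -0.9] turn -0.011
lip [534.4 139. ] underside 44.8
top [214.8 171.2] 19 [628. 139.] tray [ 56. -92.]
top [212.9 178.2] 35 [607. 143.] tray [ 58. -71.]
top [223.9 183.4] 11 [594. 109.] tray [ 23. -61.]
top [248.  184.4] 37 [595.  38.] tray [-47. -69.]
top [213.6 186.2] 34 [583. 138.] tray [ 51. -47.]
top [213.4 193.2] 25 [562. 137.] tray [ 47. -26.]
top [215.2 211.6] 34 [508. 126.] tray [32. 26.]
wrist [204.  28.] 1362 [31. 48.] ground [509. 126.] tray [32. 25.]
wrist [200. 113.] 1793 [33. 56.] ground [559. 118.] tray [ 28. -25.]
wrist [206. 151.] 1600 [32. 54.] ground [585. 119.] tray [ 32. -51.]
wrist [103. 168.] 512 [24. 44.] ground [595.  42.] tray [-43. -69.]
wrist [218. 191.] 1441 [31. 48.] ground [614. 125.] tray [ 41. -80.]
wrist [221. 222.] 622 [30. 45.] ground [639. 124.] tray [  42. -104.]
wrist [207. 263.] 203 [12. 30.] ground [675. 109.] tray [  31. -142.]
```

The third chunk is in the near left quarter, at (508,126). The next goes farther toward the robot.

Request:
step_arm(commands=[[[8,0,-1],0,0.0],[[15,0,-2],0,0.0],[[12,0,-1],0,0.0],[[6,0,-1],0,0.0],[[2,0,0],0,0.0],[[0,0,0],0,0.0],[[14,0,0],0,0.0],[[32,0,0],0,0.0],[[-32,0,0],0,0.0],[[-14,0,0],0,0.0],[[0,0,0],0,0.0]])

```text
clock: 50.52
eef_pos: [545.9, 176.6, 262.8]
tcp_rot: [-3.066, 0.094, 3.104]
contact_force: [-0.2, 0.1, -1.4]
opening: 0.122
```

```bash
python3 sh.py 573 82 111 p6
```

```text
tip [559.9 164.5 108.9] rot [-3.066  0.094  3.104] op 0.122 tool d [-16.3 -81.7   5.6] turn -0.011
lip [481.  140.4] underside 43.9
top [248.  184.4] 40 [595.  38.] tray [-47. -69.]
top [211.6 193.6] 32 [561. 142.] tray [ 53. -25.]
top [210.9 203.5] 33 [531. 141.] tray [49.  5.]
top [210.8 211.8] 30 [507. 139.] tray [44. 29.]
top [211.2 226. ] 33 [466. 134.] tray [35. 69.]
wrist [217.  49.] 1218 [47. 29.] ground [467. 134.] tray [36. 67.]
wrist [200. 114.] 1789 [33. 56.] ground [506. 119.] tray [24. 27.]
wrist [212. 159.] 1574 [32. 52.] ground [536. 124.] tray [32. -2.]
wrist [218. 204.] 1179 [31. 48.] ground [570. 125.] tray [ 37. -36.]
wrist [116. 234.] 495 [23. 41.] ground [594.  42.] tray [-44. -68.]
wrist [208. 256.] 208 [13. 30.] ground [614. 113.] tray [ 29. -81.]
```

Request:
step_arm(commands=[[[0,-10,0],0,0.0],[[0,-22,1],0,0.0],[[0,-24,2],0,0.0],[[0,-15,2],0,0.0],[[0,-6,0],0,0.0],[[0,0,0],0,0.0],[[14,0,0],0,0.0],[[32,0,0],0,0.0],[[-32,0,0],0,0.0],[[-14,0,0],0,0.0],[[0,0,0],0,0.0]])

```text
clock: 52.0
eef_pos: [534.8, 97.8, 261.8]
tcp_rot: [-3.065, 0.086, 3.106]
contact_force: [-0.2, -0.5, -1.6]
opening: 0.127
```

```bash
python3 sh.py 573 82 111 p7
```

```text
tip [547.6  85.5 107.8] rot [-3.065  0.086  3.106] op 0.127 tool d [-25.7  -2.6  -0.8] turn -0.009
lip [468.7  61.3] underside 42.8
wrist [349.  65.] 1078 [49. 29.] ground [467. 134.] tray [36. 68.]
wrist [197.  76.] 1906 [34. 58.] ground [469.  40.] tray [-57.  57.]
wrist [203. 130.] 1673 [33. 55.] ground [503.  41.] tray [-54.  23.]
wrist [333. 136.] 1124 [26. 45.] ground [510. 126.] tray [32. 25.]
wrist [219. 185.] 1448 [31. 48.] ground [542.  48.] tray [-43. -16.]
wrist [317. 241.] 415 [25. 35.] ground [587. 118.] tray [ 31. -53.]
wrist [210. 251.] 262 [21. 41.] ground [596.  36.] tray [-49. -70.]
```

Nothing fell that time, but the front chunk is now at the lip. I'll move back a little and stroke again.

Request:
step_arm(commands=[[[-6,0,0],0,0.0],[[-10,0,0],0,0.0],[[-5,0,0],0,0.0],[[0,0,0],0,0.0],[[12,0,0],0,0.0],[[28,0,0],0,0.0],[[-28,0,0],0,0.0],[[-12,0,0],0,0.0],[[0,0,0],0,0.0]])

```text
clock: 53.22
eef_pos: [550.9, 96.5, 262.1]
tcp_rot: [-3.064, 0.079, 3.106]
contact_force: [0.5, 0.6, -1.4]
opening: 0.125
```

```bash
python3 sh.py 613 75 111 p8
```

```text
tip [562.7  84.  108. ] rot [-3.064  0.079  3.106] op 0.125 tool d [-50.7  -7.1   1.6] turn -0.009
lip [483.8  59.8] underside 43.0
wrist [353.  40.] 1373 [50. 31.] ground [468. 135.] tray [36. 67.]
wrist [200. 109.] 1749 [32. 57.] ground [504.  38.] tray [-56.  22.]
wrist [333. 113.] 463 [27. 46.] ground [509. 124.] tray [30. 25.]
wrist [216. 163.] 1572 [31. 52.] ground [540.  46.] tray [-45. -14.]
wrist [318. 225.] 456 [25. 39.] ground [588. 116.] tray [ 30. -55.]
wrist [217. 239.] 459 [30. 43.] ground [599.  41.] tray [-44. -73.]
```

```bash
cat > sc.py <<'E'
from h import *
m=camera_model("scene");f=grab_frame("scene");cv2.imwrite("pics/sc.png",f)
for c,A,r in chunks(f,10):
    p=onz(m,c,12)
    if p[1]>-20: print("scene",c.round(1),A,p.round())
w=camera_model("wrist");print("row0 ground",onz(w,(205,0),14).round())
E
python3 sc.py
```

```text
scene [255.4 164. ] 20 [463. 137.  12.]
scene [219.8 176.1] 37 [406.  41.  12.]
scene [249.3 174.9] 18 [473.  93.  12.]
scene [257.9 179.6] 27 [503.  94.  12.]
scene [288.8 185.8] 33 [587. 126.  12.]
scene [274.6 189.9] 39 [563.  90.  12.]
scene [273.5 207. ] 22 [594.  40.  12.]
scene [411.6 205.8] 10 [900. 262.  12.]
row0 ground [442.  48.  14.]
```

One chunk seems to have overshot the near rim and landed on the counter at about (405,42). I'll recover it by hand later. The three left in the shaker get poured further inside.

Request:
step_arm(commands=[[[-8,0,0],0,0.0],[[-18,-2,1],0,0.0],[[-16,0,1],0,0.0],[[-8,0,0],0,0.0],[[0,0,0],0,0.0],[[12,0,0],0,0.0],[[28,0,0],0,0.0],[[-28,0,0],0,0.0],[[-12,0,0],0,0.0],[[0,0,0],0,0.0]])

```text
clock: 54.62
eef_pos: [598.0, 92.1, 262.4]
tcp_rot: [-3.062, 0.072, 3.105]
contact_force: [-0.1, -0.7, -2.2]
opening: 0.129
```

```bash
python3 sh.py 613 75 111 p9; python3 sc.py
```

```text
tip [608.7  79.4 108.3] rot [-3.062  0.072  3.105] op 0.129 tool d [-4.6 -4.5 -2. ] turn -0.010
lip [529.8  55.3] underside 43.3
wrist [348.  34.] 1370 [29. 55.] ground [510. 126.] tray [32. 25.]
wrist [197.  83.] 1845 [33. 57.] ground [534.  34.] tray [-58.  -8.]
wrist [203. 138.] 1669 [33. 55.] ground [569.  33.] tray [-55. -43.]
wrist [327. 167.] 863 [26. 42.] ground [590. 117.] tray [ 31. -56.]
wrist [220. 228.] 556 [30. 44.] ground [636.  39.] tray [ -42. -110.]
scene [256.6 163.3] 34 [464. 142.  12.]
scene [266.5 171.6] 25 [506. 132.  12.]
scene [220.  176.1] 39 [407.  41.  12.]
scene [258.3 181.3] 19 [508.  89.  12.]
scene [266.3 186.2] 20 [536.  88.  12.]
scene [285.4 197.2] 40 [602.  86.  12.]
scene [273.4 207.1] 19 [593.  39.  12.]
scene [411.5 205.8] 13 [900. 262.  12.]
row0 ground [487.  43.  14.]
```

Request:
step_arm(commands=[[[-6,0,0],0,0.0],[[-6,0,0],0,0.0],[[0,0,0],0,0.0],[[10,0,0],0,0.0],[[22,0,0],0,0.0],[[-22,0,0],0,0.0],[[-10,0,0],0,0.0],[[0,0,0],0,0.0]])

```text
clock: 55.78
eef_pos: [606.3, 91.6, 262.3]
tcp_rot: [-3.061, 0.068, 3.105]
contact_force: [-0.7, -0.4, -1.5]
opening: 0.127
```

```bash
python3 sh.py 613 75 111 p10; python3 sc.py
```

```text
tip [616.3  78.8 108.1] rot [-3.061  0.068  3.105] op 0.127 tool d [ 3.  -4.1 -2.8] turn -0.010
lip [537.4  54.6] underside 43.1
wrist [349.  20.] 1392 [29. 56.] ground [510. 126.] tray [32. 24.]
wrist [211.  40.] 1242 [47. 29.] ground [516.  44.] tray [-49.  10.]
wrist [201. 127.] 1696 [32. 54.] ground [568.  32.] tray [-56. -43.]
wrist [329. 158.] 1062 [26. 43.] ground [591. 117.] tray [ 31. -58.]
wrist [221. 222.] 572 [30. 45.] ground [638.  40.] tray [ -42. -112.]
scene [256.5 163.3] 35 [464. 142.  12.]
scene [266.5 171.6] 27 [506. 132.  12.]
scene [220.1 176. ] 38 [407.  41.  12.]
scene [266.7 186.7] 19 [539.  87.  12.]
scene [250.6 191.8] 24 [512.  46.  12.]
scene [286.5 198. ] 40 [606.  86.  12.]
scene [273.3 207.2] 20 [594.  39.  12.]
scene [411.5 205.8] 13 [900. 262.  12.]
row0 ground [494.  42.  14.]
```

Request:
step_arm(commands=[[[8,2,-1],0,0.0],[[14,3,-1],0,0.0],[[8,1,0],0,0.0],[[2,0,0],0,0.0],[[0,0,0],0,0.0],[[12,0,0],0,0.0],[[28,0,0],0,0.0],[[-28,0,0],0,0.0],[[-12,0,0],0,0.0],[[0,0,0],0,0.0]])

```text
clock: 57.18
eef_pos: [567.5, 99.2, 260.6]
tcp_rot: [-3.061, 0.064, 3.105]
contact_force: [-0.6, -0.4, -0.4]
opening: 0.127
```

```bash
python3 sh.py 585 85 111 p11
```

```text
tip [576.9  86.3 106.4] rot [-3.061  0.064  3.105] op 0.127 tool d [-8.5 -1.3 -3.9] turn -0.010
lip [497.9  62.1] underside 41.4
wrist [351.  15.] 1412 [51. 33.] ground [468. 135.] tray [36. 67.]
wrist [333.  92.] 964 [27. 49.] ground [509. 126.] tray [32. 25.]
wrist [200. 113.] 1740 [32. 56.] ground [519.  40.] tray [-52.   7.]
wrist [315. 210.] 433 [25. 40.] ground [588. 116.] tray [ 30. -55.]
wrist [223. 213.] 861 [30. 46.] ground [591.  50.] tray [-36. -63.]
```

Request:
step_arm(commands=[[[-5,0,0],0,0.0],[[0,0,0],0,0.0],[[14,0,0],0,0.0],[[32,0,0],0,0.0],[[-32,0,0],0,0.0],[[-14,0,0],0,0.0],[[0,0,0],0,0.0]])

```text
clock: 58.15
eef_pos: [565.5, 98.7, 259.1]
tcp_rot: [-3.059, 0.056, 3.105]
contact_force: [-1.1, 0.2, -1.3]
opening: 0.128
```

```bash
python3 sh.py 585 85 111 p12
```

```text
tip [573.7  85.6 104.9] rot [-3.059  0.056  3.105] op 0.128 tool d [-11.6  -0.7  -5.4] turn -0.010
lip [494.8  61.5] underside 39.9
wrist [352.  22.] 1435 [51. 33.] ground [467. 134.] tray [36. 67.]
wrist [198.  88.] 1846 [34. 58.] ground [500.  40.] tray [-55.  26.]
wrist [334.  99.] 968 [27. 48.] ground [509. 126.] tray [31. 25.]
wrist [219. 198.] 1387 [31. 47.] ground [574.  48.] tray [-40. -47.]
wrist [316. 216.] 449 [26. 41.] ground [588. 116.] tray [ 30. -55.]
```

Request:
step_arm(commands=[[[11,0,0],0,0.0],[[26,0,0],0,0.0],[[-26,0,0],0,0.0],[[-11,0,0],0,0.0],[[0,0,0],0,0.0]])

```text
clock: 58.88
eef_pos: [559.0, 98.5, 257.8]
tcp_rot: [-3.058, 0.05, 3.105]
contact_force: [-0.8, -0.5, -1.0]
opening: 0.129
```

```bash
python3 sh.py 585 85 111 p13; python3 sc.py
```

```text
tip [566.1  85.2 103.5] rot [-3.058  0.05   3.105] op 0.129 tool d [-19.2  -0.1  -6.5] turn -0.010
lip [487.2  61.1] underside 38.5
top [242.8 228.5] 13 [465.  43.] tray [-55.  61.]
wrist [353.  38.] 1402 [50. 32.] ground [468. 135.] tray [36. 67.]
wrist [209.  41.] 1245 [31. 46.] ground [465.  50.] tray [-49.  62.]
wrist [333. 111.] 688 [27. 47.] ground [509. 125.] tray [30. 25.]
wrist [218. 182.] 1450 [31. 49.] ground [554.  48.] tray [-42. -27.]
wrist [317. 227.] 461 [26. 40.] ground [588. 116.] tray [ 30. -55.]
scene [255.5 163.8] 22 [463. 138.  12.]
scene [220.1 176. ] 38 [407.  41.  12.]
scene [237.2 182.2] 24 [461.  52.  12.]
scene [262.  182.5] 28 [519.  92.  12.]
scene [288.7 186. ] 36 [588. 125.  12.]
scene [250.4 192.1] 21 [512.  45.  12.]
scene [273.3 207.3] 19 [594.  38.  12.]
scene [411.7 205.7] 10 [900. 262.  12.]
row0 ground [443.  49.  14.]
```

Seven chunks are out, with six in the tray covering all four quarters. One is left in the shaker. I'll move to the middle of the far half and shake it out there.

Request:
step_arm(commands=[[[-12,4,-1],0,0.0],[[-25,8,-1],0,0.0],[[-30,8,0],0,0.0],[[-20,4,0],0,0.0],[[-8,0,0],0,0.0],[[0,0,0],0,0.0],[[16,0,0],0,0.0],[[36,0,0],0,0.0],[[-36,0,0],0,0.0],[[-16,0,0],0,0.0],[[0,0,0],0,0.0]])

```text
clock: 60.4
eef_pos: [647.9, 119.6, 259.6]
tcp_rot: [-3.055, 0.037, 3.105]
contact_force: [-0.3, 0.4, -1.4]
opening: 0.128
```

```bash
python3 sh.py 665 112 111 p14
```

```text
tip [653.2 106.  105.3] rot [-3.055  0.037  3.105] op 0.128 tool d [-11.8   5.9  -5.8] turn -0.010
lip [574.2  81.9] underside 40.3
top [248.4 184.4] 37 [596.  37.] tray [-49. -70.]
top [243.2 211.2] 34 [515.  46.] tray [-48.  11.]
top [243.2 229.1] 16 [464.  41.] tray [-57.  62.]
wrist [291. 107.] 911 [25. 42.] ground [591. 119.] tray [ 33. -57.]
wrist [151. 120.] 77 [24.  8.] ground [597.  26.] tray [-59. -72.]
wrist [213. 158.] 1572 [32. 52.] ground [623.  66.] tray [-17. -94.]
wrist [ 14. 310.] 151 [12. 33.] ground [ 752. -120.] tray [-190. -241.]
wrist [ 29. 317.] 87 [24. 17.] ground [ 759. -108.] tray [-177. -246.]
```

Request:
step_arm(commands=[[[-8,0,0],0,0.0],[[-8,0,0],0,0.0],[[0,0,0],0,0.0],[[16,0,0],0,0.0],[[40,0,0],0,0.0],[[-40,0,0],0,0.0],[[-16,0,0],0,0.0],[[0,0,0],0,0.0],[[16,0,0],0,0.0],[[36,0,0],0,0.0],[[-36,0,0],0,0.0],[[-16,0,0],0,0.0],[[0,0,0],0,0.0]])

```text
clock: 62.12
eef_pos: [648.0, 118.2, 254.5]
tcp_rot: [-3.051, 0.016, 3.104]
contact_force: [-0.4, 0.1, -1.6]
opening: 0.129
```

```bash
python3 sh.py 665 112 111 p15
```

```text
tip [649.9 104.1 100.2] rot [-3.051  0.016  3.104] op 0.129 tool d [-14.9   7.5 -11.3] turn -0.011
lip [571.  80.] underside 35.2
top [237.2 182.6] 12 [599.  70.] tray [-15. -70.]
top [248.3 184.5] 37 [595.  37.] tray [-48. -69.]
top [243.3 211.1] 35 [516.  46.] tray [-48.  11.]
wrist [171.   3.] 258 [ 7. 42.] ground [524.  47.] tray [-46.   3.]
wrist [293. 116.] 1033 [26. 45.] ground [592. 118.] tray [ 32. -58.]
wrist [203. 117.] 1713 [33. 56.] ground [590.  60.] tray [-26. -62.]
wrist [153. 129.] 69 [24.  7.] ground [597.  26.] tray [-60. -72.]
wrist [ 17. 320.] 122 [16. 20.] ground [ 752. -115.] tray [-184. -240.]
```

Request:
step_arm(commands=[[[-8,0,-5],0,0.0],[[-8,0,-5],0,0.0],[[0,0,0],0,0.0],[[16,0,0],0,0.0],[[40,0,0],0,0.0],[[-40,0,0],0,0.0],[[-16,0,0],0,0.0],[[0,0,0],0,0.0]])

```text
clock: 63.22
eef_pos: [654.8, 118.1, 262.2]
tcp_rot: [-3.048, 0.003, 3.104]
contact_force: [0.3, -0.3, -1.9]
opening: 0.128
```

```bash
python3 sh.py 665 112 111 p16
```

```text
tip [654.8 103.7 107.9] rot [-3.048e+00  3.000e-03  3.104e+00] op 0.128 tool d [-9.9  8.4 -3.8] turn -0.011
lip [575.8  79.6] underside 42.9
top [237.4 180.5] 12 [605.  70.] tray [-15. -76.]
top [248.2 184.2] 36 [596.  37.] tray [-48. -70.]
top [243.4 211.2] 31 [515.  45.] tray [-48.  11.]
wrist [181.   2.] 118 [ 4. 31.] ground [525.  49.] tray [-43.   2.]
wrist [293. 109.] 970 [25. 44.] ground [592. 118.] tray [ 32. -58.]
wrist [201. 118.] 1735 [33. 55.] ground [595.  56.] tray [-30. -68.]
wrist [ 32. 306.] 185 [44. 18.] ground [ 747. -105.] tray [-176. -234.]
```

The mouth has crept upward, so these strokes are losing effect. A longer full-speed stroke with a sharp reversal should do it.

Request:
step_arm(commands=[[[-10,2,0],0,0.0],[[-22,3,0],0,0.0],[[-22,0,0],0,0.0],[[-10,0,0],0,0.0],[[-3,0,0],0,0.0],[[0,0,0],0,0.0],[[18,0,0],0,0.0],[[40,0,0],0,0.0],[[58,0,0],0,0.0],[[-58,0,0],0,0.0],[[-40,0,0],0,0.0],[[-18,0,0],0,0.0],[[0,0,0],0,0.0]])

```text
clock: 64.95
eef_pos: [703.0, 118.9, 251.3]
tcp_rot: [-3.041, -0.03, 3.105]
contact_force: [-0.2, 0.1, -0.8]
opening: 0.129
```

```bash
python3 sh.py 665 112 111 p17;python3 sc.py
```

```text
tip [697.8 103.5  97.2] rot [-3.041 -0.03   3.105] op 0.129 tool d [ 33.5   6.  -13.5] turn -0.010
lip [618.9  79.3] underside 32.2
top [247.8 184.5] 34 [595.  39.] tray [-47. -69.]
wrist [234.  21.] 564 [33. 47.] ground [578.  82.] tray [ -5. -48.]
wrist [293.  41.] 1299 [30. 50.] ground [591. 117.] tray [ 31. -58.]
wrist [166.  56.] 954 [25. 46.] ground [595.  38.] tray [-48. -69.]
wrist [  9. 270.] 120 [16. 19.] ground [ 746. -107.] tray [-177. -233.]
wrist [ 26. 272.] 132 [17. 21.] ground [746. -91.] tray [-162. -232.]
scene [256.6 163.4] 34 [464. 141.  12.]
scene [266.3 172. ] 32 [507. 131.  12.]
scene [219.8 175.6] 30 [405.  42.  12.]
scene [238.  181.5] 34 [461.  55.  12.]
scene [288.  185.8] 21 [586. 124.  12.]
scene [251.9 191.2] 40 [514.  50.  12.]
scene [276.7 192. ] 47 [572.  87.  12.]
scene [274.2 206.2] 40 [594.  43.  12.]
scene [411.8 205.5] 18 [900. 263.  12.]
row0 ground [565.  65.  14.]
```

All the chunks are out: seven in the tray across all four quarters, and one stray on the counter at about (405,42). Next the shaker goes back to its mat.

Request:
step_arm(commands=[[[0,0,-25],0,0.0],[[10,0,-35],0,0.0],[[30,0,-10],0,0.0],[[45,0,0],0,0.0],[[50,0,0],0,0.0],[[40,0,0],0,0.0],[[22,-10,0],0,0.0],[[8,-28,0],0,0.0],[[0,-45,0],0,0.0],[[0,-50,0],0,0.0],[[0,-50,0],0,0.0],[[0,-40,0],0,0.0],[[0,-20,0],0,0.0],[[0,-5,0],0,0.0],[[0,0,0],0,0.0]])

```text
clock: 66.97
eef_pos: [471.1, -117.3, 357.6]
tcp_rot: [-3.041, -0.032, 3.111]
contact_force: [0.8, 0.5, -1.3]
opening: 0.127
```

Run:
```python
from h import *
gdelta(485,-154.5,84,3.115,155)
f=grab_frame("top");m=camera_model("top")
cv2.imwrite("pics/top2b.png",cv2.resize(f,None,fx=1.5625,fy=1.5625,interpolation=cv2.INTER_CUBIC))
for c,a,r in chunks(f,10):
    p=onz(m,c,12)
    if p[1]>-60: print("top",c.round(1),a,p.round(),np.round(r[1],1),axis(m,r,16)[0].round(2))
```

```text
tip [ 465.7 -132.7  203.4] rot [-3.041 -0.032  3.111] op 0.127 tool d [-23.7  -9.2 120.3] turn -0.004
top [221.1 184.2] 36 [591. 117.  12.] [4.9 8.5] -1.02
top [247.8 184.5] 32 [596.  39.  12.] [8.2 4.7] 1.44
top [232.2 191.1] 33 [573.  83.  12.] [4. 8.] -1.5
top [214.9 211.8] 39 [508. 127.  12.] [4.9 8.5] -1.02
top [244.  211.6] 37 [515.  43.  12.] [8.4 4.7] 1.44
top [210.7 226. ] 35 [466. 135.  12.] [8.5 5.1] 1.48
top [240.4 228.8] 39 [464.  50.  12.] [5. 9.] -1.5
top [242.4 249.5] 26 [406.  39.  12.] [7.6 3.8] 1.33
```

View pics/top2b.png

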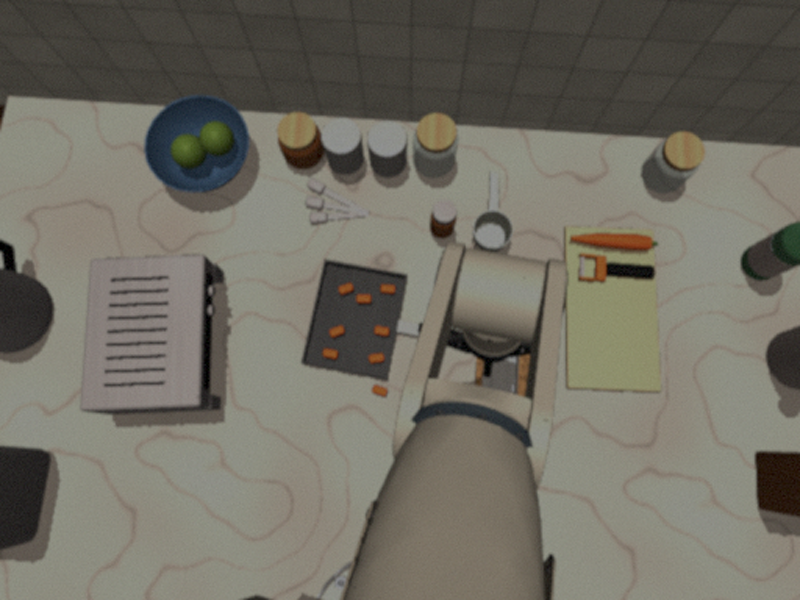

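The top view shows the seven chunks well spread over the tray, and the stray at (380,390) just outside its near rim.

Request:
step_arm(commands=[[[-12,-5,10],0,0.0],[[-11,-4,35],0,0.0],[[0,0,35],0,0.0],[[0,0,22],0,0.0],[[0,0,10],0,0.0],[[0,0,3],0,0.0],[[0,0,0],0,0.0]])

```text
clock: 67.9
eef_pos: [495.0, -135.8, 237.9]
tcp_rot: [-3.042, -0.029, 3.118]
contact_force: [0.4, 0.2, 0.3]
opening: 0.126
```

Run:
```python
from h import *
gdelta(485,-154.5,74,3.115,155);print(sense()["contact_force"])
```

```text
tip [ 490.2 -151.1   83.7] rot [-3.042 -0.029  3.118] op 0.126 tool d [ 4.8 -2.5 10.2] turn 0.003
[0.39996783 0.20824672 0.3049718 ]
```

Request:
step_arm(commands=[[[2,-1,0],0,0.0],[[0,0,3],0,0.0],[[0,0,3],0,0.0],[[0,0,3],0,0.0],[[0,0,0],0,0.0],[[0,0,0],0,0.5],[[0,0,0],0,0.5],[[0,0,0],0,0.5],[[0,0,-30],0,0.5],[[0,0,-60],0,0.5],[[0,0,-60],0,0.5],[[0,0,0],0,0.5]], force=20)

```text
clock: 69.4
eef_pos: [497.3, -122.6, 388.2]
tcp_rot: [-3.039, -0.025, 3.117]
contact_force: [0.0, -0.0, 0.0]
opening: 0.496
```

Run:
```python
from h import *
gdelta(406,39,90,2.97)
f=grab_frame("wrist");cv2.imwrite("pics/w20.png",f);m=camera_model("wrist")
hsv=cv2.cvtColor(f,cv2.COLOR_BGR2HSV);b=((hsv[...,2]<45)).astype(np.uint8)
n,l,s,c=cv2.connectedComponentsWithStats(b)
for i in range(1,n):
    if 150<s[i,4]<8000: print("dark",s[i],c[i].round(),onz(m,c[i],91).round())
```

```text
tip [ 492.6 -140.1  217.1] rot [-3.039 -0.025  3.117] op 0.496 tool d [ 87.7 189.2 110.6] turn 0.147
dark [424 108  28  87 598] [437. 150.] [459. -13.  91.]
dark [ 248  139   19   64 1046] [257. 169.] [ 473. -156.   91.]
dark [357 193  46  25 827] [379. 205.] [504. -54.  91.]
```

Request:
step_arm(commands=[[[10,30,20],0,0.5],[[20,45,30],0,0.5],[[25,45,20],0,0.5],[[15,40,10],0,0.5],[[0,15,0],0,0.5],[[0,0,0],0.17,0.5],[[0,0,0],0.17,0.5],[[0,0,0],0.17,0.5],[[0,0,0],0.17,0.5],[[0,0,0],0.17,0.5],[[0,0,0],0.17,0.5],[[0,0,0],0.17,0.5],[[0,0,0],0.17,0.5],[[0,0,0],0.17,0.5],[[0,0,0],0.17,0.5],[[0,0,0],0,0.5]])

```text
clock: 71.45
eef_pos: [426.5, 44.3, 277.0]
tcp_rot: [-3.116, 0.113, 1.364]
contact_force: [0.3, 0.2, -0.0]
opening: 0.497
```

Run:
```python
from h import *
look("w21",8)
gdelta(406,39,5,1.33)
```

```text
[303.  17.] 279 [466.1 128. ] ang 1.43 [np.float64(15.5), np.float64(16.1)]
[374.  14.] 397 [510.1 120.2] ang -0.30 [np.float64(14.3), np.float64(25.9)]
[482.  55.] 814 [576.   82.2] ang -1.50 [np.float64(21.1), np.float64(29.3)]
[506. 118.] 436 [594.2  37.6] ang -1.49 [np.float64(7.7), np.float64(28.9)]
[391. 131.] 511 [516.2  43.8] ang 1.46 [np.float64(18.2), np.float64(29.5)]
[319. 138.] 355 [465.4  49.2] ang -1.32 [np.float64(15.5), np.float64(29.2)]
[244. 169.] 633 [406.8  37.1] ang 1.36 [np.float64(14.9), np.float64(28.9)]
tip [418.2  26.3 106.1] rot [-3.115  0.113  1.367] op 0.503 tool d [ 21.4 -11.9  99.7] turn 0.037
```

The stray lies close to the tray rim, so I'll pinch it along its length to keep the fingers clear of the rim.

Request:
step_arm(commands=[[[10,-6,0],-0.174,0.55],[[11,-5,0],-0.174,0.55],[[0,0,0],-0.174,0.55],[[0,0,0],-0.174,0.55],[[0,0,0],-0.174,0.55],[[0,0,0],-0.174,0.55],[[0,0,15],-0.174,0.55],[[0,0,15],-0.174,0.55],[[0,0,15],-0.174,0.55],[[0,0,0],0,0.55]])

```text
clock: 72.75
eef_pos: [417.4, 60.6, 228.1]
tcp_rot: [-3.03, -0.036, 3.021]
contact_force: [-1.5, -0.0, 0.6]
opening: 0.553
```

Run:
```python
from h import *
look("w22",8)
gdelta(406.8,37.5,5,2.93)
```

```text
[264. 217.] 1161 [408.3  38.5] ang 1.33 [np.float64(17.8), np.float64(26.6)]
[290. 298.] 690 [466.3  49.1] ang -1.33 [np.float64(20.9), np.float64(28.6)]
[443. 292.] 238 [466.3 145.2] ang 0.89 [np.float64(6.8), np.float64(23.7)]
tip [409.5  42.5  57.8] rot [-3.031 -0.035  3.018] op 0.551 tool d [ 0.2  0.6 53.1] turn 0.088
```

Request:
step_arm(commands=[[[1,0,20],0.09,0.55],[[0,0,18],0,0.55],[[0,0,9],0,0.55],[[0,0,0],0,0.55]], force=30)

```text
clock: 73.3
eef_pos: [416.5, 56.0, 183.1]
tcp_rot: [-3.029, -0.019, 2.918]
contact_force: [-0.6, -0.7, -0.3]
opening: 0.549
```

Run:
```python
from h import *
gdelta(407.5,38,5,2.93)
print(sense()["contact_force"])
```

```text
tip [409.   37.9  12.3] rot [-3.029 -0.019  2.918] op 0.549 tool d [1.3 0.6 7.3] turn -0.012
[-0.59497567 -0.71432594 -0.26414681]
```

Request:
step_arm(commands=[[[1,0,6],0,0.55],[[0,0,0],0,0.0],[[0,0,0],0,0.0],[[0,0,0],0,0.0],[[0,0,0],0,0.0],[[0,0,-30],0,0.0],[[0,0,-30],0,0.0],[[-20,20,0],0,0.0],[[-25,28,0],0,0.0],[[-18,18,0],0,0.0],[[0,0,0],0,0.0]])

```text
clock: 74.68
eef_pos: [496.3, 113.5, 231.6]
tcp_rot: [-3.031, -0.016, 2.917]
contact_force: [-0.8, -0.2, -0.8]
opening: 0.32
```

Run:
```python
from h import *
look("w23",8)
gdelta(485,90,25,2.93)
```

```text
[325. 172.] 1100 [469.3 133.5] ang 1.36 [np.float64(17.0), np.float64(27.1)]
[190. 195.] 1157 [466.9  47. ] ang -1.32 [np.float64(16.2), np.float64(30.7)]
[327. 231.] 466 [507.2 128.1] ang -1.11 [np.float64(18.6), np.float64(24.4)]
[260. 250.] 2171 [512.5  83.5] ang 1.34 [np.float64(26.9), np.float64(37.0)]
[187. 263.] 127 [513.2  31.6] ang -0.81 [np.float64(6.3), np.float64(16.7)]
[277. 329.] 583 [573.9  81.7] ang -1.53 [np.float64(17.4), np.float64(28.7)]
tip [488.   95.   60.6] rot [-3.03  -0.018  2.916] op 0.323 tool d [ 1.2 -1.6 36. ] turn -0.014
```

Request:
step_arm(commands=[[[1,-1.5,18],0,0.0],[[0,0,15],0,0.0],[[0,0,0],0,0.0],[[0,0,0],0,0.48],[[0,0,0],0,0.48],[[0,0,-20],0,0.48],[[0,0,-40],0,0.48],[[0,-40,-40],0,0.48],[[-10,-45,-10],0,0.48],[[-10,-45,0],0,0.48],[[0,0,0],0.18,0.48],[[0,0,0],0.18,0.48],[[0,0,0],0.18,0.48],[[0,0,0],0.18,0.48],[[0,0,0],0.18,0.48],[[0,0,0],0.18,0.48],[[0,0,0],0.18,0.48],[[0,0,0],0.18,0.48],[[0,0,0],0,0.48]])

```text
clock: 77.1
eef_pos: [486.4, -15.8, 333.6]
tcp_rot: [-3.125, 0.109, 1.434]
contact_force: [0.1, -0.1, -0.1]
opening: 0.476
```

Run:
```python
from h import *
m,f=look("w24",12,60)
gdelta(517,-44,100,1.474)
f=grab_frame("top");mt=camera_model("top");cv2.imwrite("pics/top3.png",f)
for c,a,r in chunks(f,10):
    p=onz(mt,c,12)
    if p[1]>-60: print("top",c.round(1),a,p.round())
```

```text
[240.  16.] 209 [480.4  84. ] ang 1.34 [np.float64(15.7), np.float64(19.2)]
[363.  11.] 192 [575.1  74.1] ang -0.14 [np.float64(12.6), np.float64(17.7)]
[390.  56.] 362 [596.2  38.8] ang -1.54 [np.float64(17.6), np.float64(27.7)]
[291.  65.] 243 [515.8  43.5] ang 1.48 [np.float64(15.6), np.float64(26.6)]
[229.  68.] 316 [465.5  47.9] ang -1.32 [np.float64(15.4), np.float64(26.9)]
tip [481.1 -34.  162.7] rot [-3.125  0.109  1.436] op 0.481 tool d [ 1.8 38.  62.3] turn -0.038
top [243.9 211.5] 35 [515.  44.  12.]
top [241.2 227.7] 19 [467.  48.  12.]
```

View pics/w24b.png

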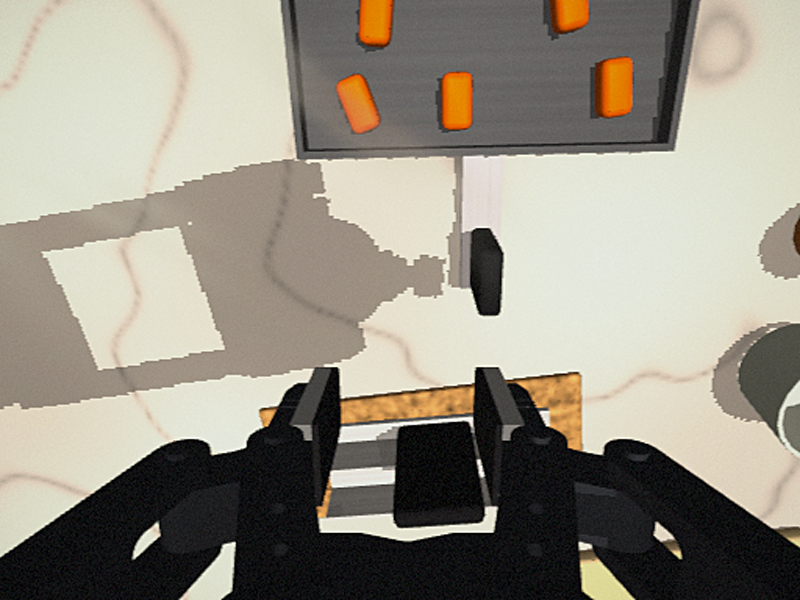

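The stray is now flat in the tray at (377,20). The shaker stands upright on its mat, and the tray handle is at (488,270). Before pushing I'll measure the hood opening from close by.

Run:
```python
from h import *
f=cv2.imread("pics/w24.png");m=dict(np.load("w24.npz"))
hsv=cv2.cvtColor(f,cv2.COLOR_BGR2HSV);b=(hsv[...,2]<50).astype(np.uint8)
n,l,s,c=cv2.connectedComponentsWithStats(b)
for i in range(1,n):
    if 150<s[i,4]<8000: print(s[i],c[i].round(),onz(m,c[i],50).round())
k=1/1.5625
for p,z in[((473,229),62),((490,229),62),((480,313),62),((497,314),62),((303,158),18),((676,150),18)]: print(p,onz(m,(p[0]*k,p[1]*k),z).round(1))
```

```text
[344   0  98  94 817] [425.  50.] [606.  41.  50.]
[301 146  21  56 904] [311. 174.] [521. -39.  50.]
[ 251  270   59   68 3423] [279. 304.] [ 480. -167.   50.]
(473, 229) [515.4 -12.9  62. ]
(490, 229) [523.4 -14.   62. ]
(480, 313) [515.1 -56.6  62. ]
(497, 314) [523.6 -58.3  62. ]
(303, 158) [432.3  26.5  18. ]
(676, 150) [628.8   3.6  18. ]
```

Request:
step_arm(commands=[[[20,0,0],0,0.48],[[40,0,0],0,0.48],[[45,0,0],0,0.48],[[45,0,0],0,0.48],[[45,0,0],0,0.48],[[40,0,0],0,0.48],[[25,0,0],0,0.48],[[10,0,0],0,0.48],[[0,0,0],0,0.48]])

```text
clock: 78.32
eef_pos: [520.4, 258.5, 304.3]
tcp_rot: [-3.124, 0.109, 1.467]
contact_force: [-0.8, 0.2, -0.7]
opening: 0.48
```

Run:
```python
from h import *
m,f=look("w25",12,60)
s=sense();print(s["eef_pos"].round(1),s["tcp_rot"].round(3))
g=cv2.cvtColor(f,cv2.COLOR_BGR2GRAY)
# project predicted features
o=np.array([469.5,415]);y=1.67;ex=np.array([np.cos(y),np.sin(y)]);ey=np.array([-ex[1],ex[0]])
for n,(a,b,z) in {"roof front -y":(-80,-131,120),"roof front +y":(-80,131,120),"inner- floor":(-80,-107,0),"inner+ floor":(-80,107,0),"outer- floor":(-80,-131,0),"outer+ floor":(-80,131,0)}.items():
    P=o+a*ex+b*ey;print(n,P.round(),proj(m,[*P,z]).round())
mt=camera_model("top");
e=cv2.createLineSegmentDetector().detect(g)[0][:,0]
for L in e:
    d=np.hypot(L[2]-L[0],L[3]-L[1])
    if d>35 and max(L[1],L[3])<240: print("seg",L.round(1),"len",round(d))
```

```text
[225. 278.] 242 [469.5 136. ] ang 1.43 [np.float64(14.7), np.float64(32.9)]
[268. 282.] 310 [510.2 128.1] ang -1.11 [np.float64(18.4), np.float64(32.5)]
[244. 314.] 253 [482.2  91.3] ang 1.33 [np.float64(15.3), np.float64(36.3)]
[232. 337.] 109 [465.9  60.7] ang -0.25 [np.float64(11.3), np.float64(16.5)]
[281. 338.] 117 [517.4  55.2] ang -0.09 [np.float64(12.1), np.float64(14.1)]
[520.4 258.  304.4] [-3.124  0.109  1.466]
roof front -y [608. 348.] [470. -34.]
roof front +y [347. 322.] [-130.  109.]
inner- floor [584. 346.] [339.  20.]
inner+ floor [371. 325.] [69. 82.]
outer- floor [608. 348.] [373.  12.]
outer+ floor [347. 322.] [41. 88.]
seg [259.4 230.1 304.4 230.7] len 45
seg [195.6 229.  259.3 229.9] len 64
seg [304.4 230.8 408.1 232.5] len 104
seg [221.7  31.1  71.8  69. ] len 155
seg [295.4  12.3 260.4  21.1] len 36
seg [261.8  35.5 226.8  44.2] len 36
seg [ 59.8 201.9  29.3 222.4] len 37
seg [65.9 70.6 28.5 79.8] len 39
seg [ -1.1  65.5 148.3  26.1] len 154
seg [175.1  16.2 233.5   6.6] len 59
seg [195.6  29.2 308.1   0.5] len 116
seg [ 21.8  73.9 158.3  39. ] len 141
```

Request:
step_arm(commands=[[[20,-15,-30],-0.09,0.48],[[25,-15,-30],-0.09,0.48],[[10,0,0],0,0.48],[[0,0,0],0,0.48]])

```text
clock: 78.88
eef_pos: [493.5, 317.3, 359.5]
tcp_rot: [-3.102, 0.106, 1.649]
contact_force: [0.6, 0.1, -0.5]
opening: 0.481
```

Run:
```python
from h import *
m=camera_model("wrist");f=grab_frame("wrist");cv2.imwrite("pics/w26.png",f);np.savez("w26.npz",**m)
s=sense();print(s["eef_pos"].round(1),s["tcp_rot"].round(3))
g=cv2.cvtColor(f,cv2.COLOR_BGR2GRAY)
o=np.array([469.5,415]);y=1.67;ex=np.array([np.cos(y),np.sin(y)]);ey=np.array([-ex[1],ex[0]])
for n,(a,b,z) in {"roof front -y":(-80,-131,120),"roof front +y":(-80,131,120),"inner- floor":(-80,-107,0),"inner+ floor":(-80,107,0),"outer- floor":(-80,-131,0),"outer+ floor":(-80,131,0),"inner- under":(-80,-107,60),"inner+ under":(-80,107,60)}.items():
    P=o+a*ex+b*ey;print(n,P.round(),proj(m,[*P,z]).round())
e=cv2.createLineSegmentDetector().detect(g)[0][:,0]
for L in e:
    d=np.hypot(L[2]-L[0],L[3]-L[1])
    if d>18 and max(L[1],L[3])<225: print("seg",L.round(),"len",round(d),"z0",onz(m,L[:2],0)[:2].round(),onz(m,L[2:],0)[:2].round(),"z120",onz(m,L[:2],120)[:2].round(),onz(m,L[2:],120)[:2].round())
# coarse gray map of the upper part
q=cv2.resize(g[:208],(64,26),interpolation=cv2.INTER_AREA)//26
for r in q: print("".join("0123456789"[min(v,9)] for v in r))
```

```text
[493.7 317.  359.5] [-3.102  0.106  1.649]
roof front -y [608. 348.] [461. 137.]
roof front +y [347. 322.] [ 51. 144.]
inner- floor [584. 346.] [369. 111.]
inner+ floor [371. 325.] [151. 115.]
outer- floor [608. 348.] [394. 111.]
outer+ floor [347. 322.] [128. 116.]
inner- under [584. 346.] [390. 122.]
inner+ under [371. 325.] [126. 126.]
seg [296. 133. 238. 135.] len 58 z0 [516. 319.] [459. 312.] z120 [506. 342.] [470. 338.]
seg [412. 129. 348. 131.] len 64 z0 [629. 332.] [568. 325.] z120 [577. 351.] [538. 346.]
seg [372.  21. 375.   0.] len 21 z0 [571. 423.] [570. 438.] z120 [540. 408.] [540. 417.]
seg [93. 33. 86.  0.] len 34 z0 [321. 395.] [318. 421.] z120 [383. 390.] [381. 406.]
seg [250.  26. 249.   1.] len 25 z0 [464. 411.] [462. 431.] z120 [473. 400.] [472. 413.]
seg [210.  27. 208.   0.] len 27 z0 [428. 408.] [426. 428.] z120 [450. 398.] [449. 411.]
seg [ 94.   0. 100.  32.] len 33 z0 [325. 421.] [328. 396.] z120 [386. 407.] [388. 391.]
seg [331.  22. 332.   1.] len 21 z0 [536. 419.] [534. 436.] z120 [518. 405.] [517. 416.]
seg [215.   1. 217.  28.] len 28 z0 [433. 429.] [43
[... 3962 characters left out ...]
44444444446777777777777777766666666555666666788887
8888777644444444433333333433333444445455555344455667878888888888
8887788755555544333444445555568888888677788778788888888888888888
8887886555555786545555555555556787788878888888888888888888888888
7887755555568888555555555555555565588878888888888888888888888888
7775555556788888755555555555555555688878888888888888888888888888
7655555578888888775555555555555565688878888888888888888888888888
6555556888888887886555555555556888888888888888788888888888888888
5555558888888878888655555555568888888788888887888888888888888888
5555456888888888888855555555788888888888888878888888888888888888
4555455688888788888655555567888888887888888878888888788888888888
```

Run:
```python
from h import *
gdelta(519.5,-42,120,1.465,155)
```

```text
tip [488.9 300.2 205.5] rot [-3.102  0.106  1.649] op 0.48 tool d [-332.6    8.4  121.1] turn 0.184
```

Request:
step_arm(commands=[[[-25,0,0],0,0.4],[[-42,1,0],0,0.4],[[-45,1,15],0,0.4],[[-45,1,15],0,0.4],[[-45,1,20],0,0.4],[[-45,1,20],0,0.4],[[-40,1,20],0,0.4],[[-25,1,10],0.09,0.4],[[-10,0,0],0.09,0.4],[[0,0,0],0,0.4]])

```text
clock: 80.18
eef_pos: [517.0, -34.4, 283.5]
tcp_rot: [-3.11, 0.118, 1.45]
contact_force: [-0.0, 1.2, -0.1]
opening: 0.401
```

Run:
```python
from h import *
gdelta(519.5,-42,42,1.465,155)
m=camera_model("wrist");f=grab_frame("wrist");cv2.imwrite("pics/w27.png",f);np.savez("w27.npz",**m)
hsv=cv2.cvtColor(f,cv2.COLOR_BGR2HSV);g=cv2.cvtColor(f,cv2.COLOR_BGR2GRAY)
b=(hsv[...,2]<50).astype(np.uint8);n,l,s,c=cv2.connectedComponentsWithStats(b)
for i in range(1,n):
    if 150<s[i,4]<9000: print("dark",s[i],c[i].round(),"z40",onz(m,c[i],40).round(1),"z62",onz(m,c[i],62).round(1))
for L in cv2.createLineSegmentDetector().detect(g)[0][:,0]:
    d=np.hypot(L[2]-L[0],L[3]-L[1])
    if d>60 and max(L[1],L[3])<230: print("seg",L.round(),"z18",onz(m,L[:2],18)[:2].round(1),onz(m,L[2:],18)[:2].round(1))
```

```text
tip [510.  -51.9 129.7] rot [-3.11   0.118  1.45 ] op 0.401 tool d [21.2 10.9 85.5] turn -0.015
dark [413   0  25  74 685] [427.  36.] z40 [613.9  30.5  40. ] z62 [604.4  30.4  62. ]
dark [127  21  30  56 367] [135.  52.] z40 [445.7  43.2  40. ] z62 [454.2  41.8  62. ]
dark [ 269  141   19   69 1203] [278. 176.] z40 [521.4 -43.5  40. ] z62 [521.8 -35.7  62. ]
seg [268. 207. 268. 144.] z18 [511.2 -76. ] [516.7 -26.6]
seg [393.  81. 322.  82.] z18 [603.7   6.2] [557.1  11.2]
seg [251.  83. 131.  83.] z18 [509.9  16.7] [428.9  26.3]
seg [129.  82. 117.   0.] z18 [428.2  27.3] [433.8  74.7]
seg [445.   0. 430.  79.] z18 [632.6  49. ] [627.5   4.3]
seg [136. 102. 198.  94.] z18 [429.   13.7] [473.4  13.7]
seg [ 77. 149.  17. 156.] z18 [376.2 -13.6] [328.8 -13.6]
seg [438.   0. 425.  73.] z18 [628.7  49.5] [624.    8.7]
seg [131.   1. 142.  74.] z18 [443.   73.5] [437.9  30.8]
seg [134.  75. 123.   0.] z18 [432.8  30.8] [437.7  74.2]
seg [203.  77. 136.  77.] z18 [478.8  24.3] [433.5  29.9]
seg [388.  75. 199.  76.] z18 [600.3  10.6] [476.4  24.8]
seg [144.  75. 409.  72.] z18 [439.7  30.4] [613.9  10.3]
seg [413.  73. 426.   0.] z18 [616.5   9.4] [621.6  50.6]
```

Request:
step_arm(commands=[[[11,6,20],0,0.4],[[11,6,30],0,0.4],[[0,0,25],0,0.4],[[0,0,8],0,0.4],[[0,0,0],0,0.4]], force=40)

```text
clock: 80.85
eef_pos: [527.9, -21.5, 196.1]
tcp_rot: [-3.11, 0.117, 1.46]
contact_force: [-1.0, 0.2, 1.0]
opening: 0.399
```

Run:
```python
from h import *
gdelta(521.3,-41,42,1.456,155);print(sense()["contact_force"])
```

```text
tip [521.1 -38.9  42.2] rot [-3.11   0.117  1.46 ] op 0.399 tool d [-2.   0.4  0.4] turn 0.004
[-1.02855791  0.20030593  0.99630157]
```

Request:
step_arm(commands=[[[0,0,0],0,0.0],[[0,0,0],0,0.0],[[0,0,0],0,0.0],[[0,0,0],0,0.0],[[8,-1,-1],0,0.0],[[15,-2,-1.7],0,0.0],[[15,-2,-1.7],-0.05,0.0],[[8,-1,-1],-0.06,0.0],[[0,0,0],-0.06,0.0],[[0,0,0],-0.06,0.0],[[0,0,0],0,0.0]])

```text
clock: 82.22
eef_pos: [529.4, 32.2, 200.5]
tcp_rot: [-3.093, 0.107, 1.71]
contact_force: [-1.0, -2.6, 1.4]
opening: 0.138
```

```bash
cat > tr.py <<'E'
from h import *
import sys
gx,gy,gz=[float(v) for v in sys.argv[1:4]]
gdelta(gx,gy,gz,1.685,155);print(sense()["contact_force"].round(1))
m=camera_model("wrist");f=grab_frame("wrist");cv2.imwrite("pics/tr.png",f);g=cv2.cvtColor(f,cv2.COLOR_BGR2GRAY)
for L in cv2.createLineSegmentDetector().detect(g)[0][:,0]:
    d=np.hypot(L[2]-L[0],L[3]-L[1])
    if d>60 and max(L[1],L[3])<230:
        a=onz(m,L[:2],18)[:2];b=onz(m,L[2:],18)[:2];v=b-a
        print("seg",L.round(),a.round(1),b.round(1),"dir %.3f"%(np.arctan2(v[1],v[0])%np.pi))
for c,A,r in chunks(f,60): print("chunk",c.round(),A,onz(m,c,12).round()[:2])
E
python3 tr.py 511 65 42
```

```text
tip [524.2  14.7  46.5] rot [-3.093  0.107  1.71 ] op 0.138 tool d [51.8 -6.2 -0.7] turn 0.025
[-1.  -2.6  1.4]
seg [234. 129.  36. 129.] [505.  66.] [412.8  52.8] dir 0.142
seg [20. 75.  0.  1.] [408.8  76.3] [405.  104.2] dir 1.706
seg [491. 130. 237. 130.] [616.3  81.8] [506.1  66.1] dir 0.142
seg [511.  56. 491. 129.] [612.4 111.4] [616.4  82.2] dir 1.705
seg [ 73. 115. 464. 116.] [431.2  61.9] [603.   86.1] dir 0.140
seg [483. 121.  42. 120.] [611.6  85.2] [416.3  57.6] dir 0.140
seg [ 41. 119.  10.   0.] [415.7  57.9] [409.3 104.9] dir 1.708
seg [ 33.   0.  57. 103.] [418.6 106. ] [424.1  66.2] dir 1.708
seg [511.  17. 484. 120.] [606.7 124.5] [612.   85.4] dir 1.704
seg [443.  77. 448.  16.] [588.7 100.1] [583.  121.9] dir 1.828
seg [477.  69. 493.   1.] [601.  104.7] [597.8 128.9] dir 1.703
chunk [414.  51.] 1545 [576. 108.]
chunk [110.  68.] 2179 [446.  84.]
chunk [226.  70.] 1356 [498.  90.]
```

Request:
step_arm(commands=[[[0,0,2],0.02,0.0],[[10,-1,0],0,0.0],[[18,-1,-1.5],0,0.0],[[20,-1,-2],0,0.0],[[18,0,-2],0,0.0],[[10,0,-1],0,0.0],[[4,0,0],0,0.0],[[0,0,0],0,0.0]])

```text
clock: 83.28
eef_pos: [520.0, 114.2, 198.9]
tcp_rot: [-3.105, 0.11, 1.679]
contact_force: [0.7, -2.4, 2.7]
opening: 0.136
```

```bash
python3 tr.py 503 137 42
```

```text
tip [516.1  96.7  44.9] rot [-3.105  0.11   1.679] op 0.136 tool d [41.5 -8.8 -1.3] turn -0.006
[ 0.7 -2.4  2.7]
seg [492. 132. 236. 129.] [611.  160.4] [499.6 149. ] dir 0.102
seg [233. 129.  37. 127.] [498.5 148.9] [409.1 139.9] dir 0.101
seg [511.  66. 493. 131.] [608.7 187. ] [611.3 160.6] dir 1.668
seg [ 63. 113. 466. 117.] [422.1 147.6] [597.7 165.2] dir 0.100
seg [ 42. 117.  13.   0.] [412.2 144.8] [407.7 190.1] dir 1.669
seg [484. 122.  43. 118.] [606.3 163.9] [412.7 144.4] dir 0.100
seg [36.  0. 53. 79.] [416.8 191. ] [419.7 161.7] dir 1.669
seg [511.  30. 486. 122.] [603.5 199.5] [607.  164.3] dir 1.668
seg [412.  20. 408.  81.] [565.  198.9] [569.5 177.1] dir 1.774
seg [445.  82. 450.  21.] [584.4 178.2] [579.5 200.3] dir 1.791
seg [470. 107. 496.   0.] [597.9 169.7] [594.2 208.6] dir 1.665
chunk [416.  52.] 1515 [572. 188.]
chunk [111.  68.] 2179 [443. 169.]
chunk [229.  66.] 904 [494. 175.]
```

Request:
step_arm(commands=[[[5,-3,0],-0.015,0.0],[[8,-3,0],0,0.0],[[5,-3,0],0,0.0],[[0,0,1],0,0.0],[[0,0,0],0,0.0]])

```text
clock: 83.95
eef_pos: [510.0, 130.7, 197.7]
tcp_rot: [-3.108, 0.109, 1.693]
contact_force: [1.0, -2.4, 6.8]
opening: 0.137
```

```bash
python3 tr.py 503 137 42
python3 - <<'E'
from h import *
m=camera_model("top");f=grab_frame("top");cv2.imwrite("pics/top5.png",f);g=cv2.cvtColor(f,cv2.COLOR_BGR2GRAY)
for L in cv2.createLineSegmentDetector().detect(g)[0][:,0]:
    d=np.hypot(L[2]-L[0],L[3]-L[1])
    if d>25 and 40<min(L[0],L[2]) and max(L[0],L[2])<270 and 150<min(L[1],L[3])<275: print("top",L.round(1),"z18",onz(m,L[:2],18)[:2].round(),onz(m,L[2:],18)[:2].round(),"z120",onz(m,L[:2],120)[:2].round(),onz(m,L[2:],120)[:2].round())
E
```

```text
tip [506.9 113.4  43.7] rot [-3.108  0.109  1.693] op 0.137 tool d [23.9 -1.1 -0.9] turn 0.008
[ 1.  -2.4  6.8]
seg [ 37. 125.   5.   0.] [400.5 156.2] [395.1 204.8] dir 1.682
seg [494. 133. 278. 130.] [601.6 178.2] [508.5 167.9] dir 0.110
seg [233. 129.  38. 126.] [488.7 165.8] [401.1 156.1] dir 0.110
seg [487. 124.  44. 117.] [596.9 181.7] [404.6 160.6] dir 0.109
seg [ 63. 112. 468. 118.] [413.2 163.8] [588.2 182.9] dir 0.109
seg [ 43. 116.  15.   0.] [404.2 161. ] [399.2 205.2] dir 1.683
seg [511.  40. 488. 123.] [593.9 214.2] [597.3 182.1] dir 1.676
seg [38.  0. 55. 78.] [408.1 206.2] [411.3 177.6] dir 1.682
seg [447.  78. 453.  17.] [574.2 197.4] [569.  219.2] dir 1.802
seg [469. 117. 500.   0.] [588.6 183.5] [584.1 226.4] dir 1.674
chunk [418.  52.] 1521 [562. 206.]
chunk [112.  67.] 2266 [433. 185.]
chunk [230.  65.] 890 [484. 192.]
top [225.7 256.5 244.8 332.7] z18 [383.  84.] [184.  14.] z120 [377.  75.] [196.  12.]
top [212.9 155.2 222.4 180.9] z18 [676. 149.] [600. 113.] z120 [645. 135.] [575. 102.]
top [221.4 181.8 226.5 215.9] z18 [597. 116.] [498.  92.] z120 [573. 105.]
[... 2614 characters left out ...]
03.]
top [242.2 245.6 252.1 290.8] z18 [416.  40.] [295.   3.] z120 [408.  36.] [297.   2.]
top [234.1 215.3 242.9 243.2] z18 [501.  71.] [423.  39.] z120 [485.  63.] [414.  34.]
top [109.4 271.4  74.3 273. ] z18 [318. 404.] [306. 501.] z120 [318. 368.] [307. 456.]
top [214.6 221.9 217.3 254.4] z18 [478. 125.] [387. 108.] z120 [464. 113.] [381.  97.]
top [217.7 266.9 222.7 305.7] z18 [352. 104.] [250.  80.] z120 [349.  93.] [256.  72.]
top [162.3 165.6 195.8 153.5] z18 [633. 295.] [678. 200.] z120 [606. 268.] [646. 182.]
top [ 51.  249.4  56.5 166.9] z18 [366. 579.] [607. 607.] z120 [362. 527.] [582. 553.]
top [194.7 157.6 161.6 170. ] z18 [665. 202.] [620. 295.] z120 [634. 183.] [593. 268.]
```

Tray and hood are now lined up: the near rim's midpoint is on the hood axis, with headings 1.682 and 1.687. I'll slide it in.

Request:
step_arm(commands=[[[10,0,-2],0,0.0],[[18,0,-2],0,0.0],[[20,0,-2],0,0.0],[[20,0,-2],0,0.0],[[20,0,-2],0,0.0],[[12,0,-1],0,0.0],[[4,0,0],0,0.0],[[0,0,0],0,0.0]])

```text
clock: 85.05
eef_pos: [495.6, 237.6, 198.0]
tcp_rot: [-3.106, 0.112, 1.694]
contact_force: [3.5, -4.7, 6.0]
opening: 0.136
```

```bash
python3 tr.py 486 283 43
```

```text
tip [492.3 219.7  44.1] rot [-3.106  0.112  1.694] op 0.136 tool d [63.3  1.3 -6.1] turn 0.009
[ 3.5 -4.7  6. ]
seg [494. 135. 277. 130.] [587.1 283.5] [493.2 273.9] dir 0.102
seg [ 37. 123.   8.   0.] [386.  263.4] [381.1 311.1] dir 1.672
seg [197. 128.  38. 124.] [457.8 270.3] [386.2 263. ] dir 0.102
seg [488. 126.  46. 115.] [582.9 287.1] [390.2 267.5] dir 0.102
seg [189. 113. 462. 120.] [454.2 276.3] [571.1 288.1] dir 0.101
seg [ 44. 113.  18.   0.] [389.6 268.2] [385.2 311.5] dir 1.671
seg [40.  0. 57. 79.] [394.1 312.4] [397.  283.4] dir 1.671
seg [511.  49. 489. 124.] [580.2 316.9] [583.1 287.7] dir 1.669
seg [ 64. 110. 184. 113.] [398.9 270.6] [452. 276.] dir 0.100
seg [448.  85. 455.  19.] [560.4 301.2] [555.2 324.6] dir 1.791
seg [470. 120. 502.   1.] [574.5 288.3] [570.1 332.6] dir 1.669
seg [240. 229. 240. 168.] [481.8 221.9] [478.6 254.1] dir 1.668
chunk [420.  54.] 1557 [548. 312.]
chunk [113.  65.] 2530 [419. 292.]
chunk [231.  65.] 962 [470. 298.]
```

Request:
step_arm(commands=[[[8,0.7,-1],-0.012,0.0],[[15,0.7,-2],0,0.0],[[14,0,-1.5],0,0.0],[[6,0,-1],0,0.0],[[0,0,0],0,0.0]])

```text
clock: 85.72
eef_pos: [490.1, 282.0, 198.8]
tcp_rot: [-3.102, 0.115, 1.707]
contact_force: [3.3, -1.7, 4.1]
opening: 0.138
```

```bash
python3 tr.py 486 283 43 | grep -v "dir 1"
```

```text
tip [486.4 263.6  45. ] rot [-3.102  0.115  1.707] op 0.138 tool d [19.4  2.2 -0.3] turn 0.022
[ 3.3 -1.7  4.1]
seg [511. 123. 403. 120.] [585.3 334.4] [540.  329.3] dir 0.113
seg [259. 130. 194. 128.] [478.9 316.4] [449.9 313.5] dir 0.103
seg [398. 132. 262. 129.] [539.4 324.2] [480.  316.9] dir 0.123
seg [192. 128.  37. 125.] [448.8 313.1] [378.3 304.4] dir 0.122
seg [401. 123.  44. 116.] [539.3 328.2] [382.3 309.1] dir 0.121
seg [ 79.  93. 511. 102.] [399.1 321.4] [581.7 342.6] dir 0.116
seg [ 1. 95. 78. 97.] [363.8 315.8] [398.4 319.8] dir 0.116
```

About 25 mm remain. I'll regrip the handle 12 mm further back, so the gripper body stays clear of the grill's front edge, and then push home watching the force.

Request:
step_arm(commands=[[[0,0,0],0,0.4],[[0,0,0],0,0.4],[[-6,0,0.7],0.02,0.4],[[-6,1,0.7],0,0.4],[[0,0,0],0,0.0],[[0,0,0],0,0.0],[[0,0,0],0,0.0],[[0,0,0],0,0.0],[[5,0,-0.6],0,0.0],[[7,0,-0.8],0,0.0],[[5,0,-0.6],0,0.0],[[0,0,0],0,0.0]])

```text
clock: 87.28
eef_pos: [489.4, 285.9, 198.8]
tcp_rot: [-3.101, 0.117, 1.686]
contact_force: [0.3, -1.4, 1.7]
opening: 0.129
```

```bash
python3 tr.py 486 271 43 | grep -v "dir 1"
```

```text
tip [485.2 267.2  45. ] rot [-3.101  0.117  1.686] op 0.129 tool d [3.9 1.3 1.5] turn 0.001
[ 0.3 -1.4  1.7]
seg [511. 142. 397. 142.] [588.6 327.8] [540.  322.1] dir 0.117
seg [394. 142.   1. 140.] [538.9 322. ] [359.6 301.3] dir 0.115
seg [  1. 125. 511. 126.] [361.  308.1] [585.9 334.5] dir 0.116
```

Request:
step_arm(commands=[[[4,0,-0.5],0,0.0],[[4,0,-0.5],0,0.0],[[0,0,0],0,0.0]])

```text
clock: 87.7
eef_pos: [488.8, 293.5, 198.8]
tcp_rot: [-3.101, 0.119, 1.686]
contact_force: [0.9, -5.3, 2.2]
opening: 0.132
```

Request:
step_arm(commands=[[[4,0,-0.5],0,0.0],[[3,0,-0.4],0,0.0]])

```text
clock: 87.95
eef_pos: [489.7, 296.5, 199.0]
tcp_rot: [-3.102, 0.129, 1.691]
contact_force: [8.3, -20.4, 4.2]
opening: 0.133
```

Request:
step_arm(commands=[[[1,0,0],0,0.0],[[0,0,0],0,0.4],[[0,0,0],0,0.4],[[0,0,0],0,0.4],[[0,0,-30],0,0.4],[[-20,0,-50],0,0.4],[[-40,0,-50],0,0.4],[[-45,0,-10],0,0.4],[[-45,0,0],0,0.4],[[-20,0,0],0,0.4],[[0,0,0],0,0.4]])

```text
clock: 89.32
eef_pos: [513.5, 147.8, 363.4]
tcp_rot: [-3.101, 0.128, 1.695]
contact_force: [0.3, 0.5, -0.7]
opening: 0.397
```

```bash
cat > fin.py <<'E'
from h import *
s=sense();print(s["eef_pos"].round(1),s["tcp_rot"].round(3),s["contact_force"].round(1))
for n in("wrist","scene","top"):
    m=camera_model(n);f=grab_frame(n);cv2.imwrite(f"pics/fin_{n}.png",f)
    for c,A,r in chunks(f,8):
        p=onz(m,c,12)
        if p[1]>-60: print(n,"chunk",c.round(1),A,p.round()[:2])
    hsv=cv2.cvtColor(f,cv2.COLOR_BGR2HSV);b=(hsv[...,2]<(50 if n=="wrist" else 38)).astype(np.uint8)
    k,l,st,ct=cv2.connectedComponentsWithStats(b)
    for i in range(1,k):
        p=onz(m,ct[i],50)
        if 15<st[i,4]<6000 and 300<p[0]<700 and -250<p[1]<420: print(n,"dark",st[i],ct[i].round(1),"z50",p.round()[:2])
    if n=="wrist":
        g=cv2.cvtColor(f,cv2.COLOR_BGR2GRAY)
        for L in cv2.createLineSegmentDetector().detect(g)[0][:,0]:
            if np.hypot(L[2]-L[0],L[3]-L[1])>50 and max(L[1],L[3])<230: a=onz(m,L[:2],18)[:2];q=onz(m,L[2:],18)[:2];print("seg",L.round(),a.round(),q.round(),"dir %.3f"%(np.arctan2(*(q-a)[::-1])%np.pi),"z120",onz(m,L[:2],120)[:2].round(),onz(m,L[2:],120)[:2].round())
E
python3 fin.py
```

```text
[513.5 147.8 363.4] [-3.101  0.128  1.695] [ 0.3  0.5 -0.7]
seg [495. 133. 478. 206.] [719. 169.] [732.  96.] dir 1.751 z120 [648. 183.] [657. 134.]
seg [ 87. 189. 144. 178.] [327.  59.] [388.  79.] dir 0.328 z120 [386. 109.] [427. 123.]
scene chunk [297.1 117.9] 16 [458. 375.]
scene chunk [320.9 125.6] 19 [538. 389.]
scene dark [ 247   60   85   79 2168] [278.   97.7] z50 [377. 383.]
scene dark [299 116  32  23 337] [313.8 127.1] z50 [541. 334.]
scene dark [184 216  17  22 172] [192.  226.4] z50 [ 473. -153.]
top dark [203 167   8  26  73] [206.5 181.1] z50 [588. 155.]
top dark [313 218   7  19  95] [315.6 227.2] z50 [ 479. -160.]
```

Request:
step_arm(commands=[[[40,0,-5],0,0.4],[[45,0,-5],0,0.4],[[20,0,0],0,0.4],[[0,0,0],0,0.4]])

```text
clock: 89.98
eef_pos: [499.1, 260.2, 357.2]
tcp_rot: [-3.098, 0.128, 1.701]
contact_force: [-0.3, -0.4, -0.5]
opening: 0.402
```

```bash
python3 fin.py | grep -v top
python3 - <<'E'
from h import *
m=camera_model("wrist")
o=np.array([472,419]);y=1.687;ex=np.array([np.cos(y),np.sin(y)])
for n,a,z in(("roof front",-80,120),("rear rim if home(+4)",-76,18),("blade top centre if home(+4)",-133,62)): P=o+a*ex;print(n,P.round(),proj(m,[*P,z]).round())
E
```

```text
[499.1 260.2 357.2] [-3.098  0.128  1.701] [-0.3 -0.4 -0.5]
wrist dark [ 50  18  91  13 420] [107.   23.5] z50 [361. 329.]
wrist dark [ 188   20  300   13 2413] [320.2  25.3] z50 [520. 347.]
wrist dark [259  78  12  13  51] [266.   81.4] z50 [486. 303.]
seg [506.  19. 438.  31.] [670. 372.] [620. 358.] dir 0.281 z120 [609. 356.] [576. 346.]
seg [308.  30. 151.  29.] [515. 345.] [383. 330.] dir 0.115 z120 [506. 338.] [419. 328.]
seg [148.  32.  87.  26.] [381. 327.] [328. 326.] dir 0.024 z120 [418. 326.] [383. 325.]
seg [181. 201. 133. 217.] [413. 173.] [362. 146.] dir 0.486 z120 [439. 224.] [405. 207.]
seg [ 39.  13. 506.  17.] [289. 330.] [669. 374.] dir 0.114 z120 [357. 328.] [608. 357.]
seg [197.  26. 317.  26.] [422. 337.] [521. 349.] dir 0.119 z120 [445. 333.] [511. 340.]
scene chunk [283.1 112.3] 15 [406. 371.]
scene chunk [297.2 117.7] 15 [458. 376.]
scene chunk [320.9 125.6] 19 [538. 389.]
scene dark [270 106  27  33 304] [284.8 119.2] z50 [450. 312.]
scene dark [299 116  32  23 348] [314.  127.2] z50 [541. 334.]
scene dark [184 216  17  22 168] [192.  226.5] z50 [ 474. -153.]
roof front [481. 340.] [262.  17.]
rear rim if home(+4) [481. 344.] [267.  24.]
blade top centre if home(+4) [487. 287.] [264. 102.]
```

```bash
python3 -c "
from rig import *
print(sign_off())"
```

```text
the job is handed in; nothing more can be done
None
```

I carried out the whole task and handed it in at about 90 s on the clock. All eight chunks should be in the tray in one layer, the tray is under the grill, and the shaker is back on its mat. The hand-in gave no verdict.

- **Chunks:** I loaded the five board chunks into the shaker with the three already there and shook them out one at a time over the tray. One chunk overshot the near rim and landed on the counter. I picked it up and dropped it into the tray by hand, so it did not come out of the shaker.
- **Tray contents:** Before I moved the tray, the cameras showed chunks flat and apart in all four quarters. I have no full view of all eight after it went under the grill. The three nearest the handle kept their places on the last measurement before the front edge, and three chunks were visible under the grill at the end.
- **Tray position:** I slid it in until it stopped against about 20 N of resistance. The two estimates of its depth differ slightly. The stop implies it is home against the back wall (about +4 mm), while the camera puts it at about -1 mm, give or take 4 mm. Both are within the limits. It is in line with the grill.
- **Shaker:** It stood upright when last viewed. By measurement it is about 10 mm from the mat's centre lengthwise and 5 mm sideways.
- **Bystanders:** The arm never worked against the peeler, carrot, cup, spoons or jar. I did not measure their final positions.
- **Problems on the way:** One grasp closed on nothing and was repeated. The tool slowly tilted by up to about 0.13 rad during the run, which I allowed for in later moves.

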